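# Lock the coffee grinder's spindle with its pin

## Task

Lock the coffee grinder's spindle for service: take the lock pin from its stand and put it tip first into the slanted bore of the lock block, where it stops on the spindle. Then swing the crank towards the robot until the hidden cross-hole comes under the pin and the pin falls in, and push the pin fully home, past the spring plunger, until its head sits on the lock block's top. Let go of everything and leave the other things on the bar where they are.

Things in the scene. Friction and masses are not known exactly. Their poses are not given: they have to be found in the camera images.
- grinder: Fixed coffee grinder. Origin: on the bar, under the point where spindle and bore cross; x away from the robot, y left, z up (turned by its yaw). The level spindle runs along y, 115 mm up. Base plate 200 x 300 x 16 mm, from y -225 to 75 mm. At -y a black drum and a hopper, at y = 0 the lock block, at +y the crank.
- hopper_top (a point): Centre of the hopper's lid, 269 mm above the bar. The hopper is 112 mm across; under it lies the level drum, 114 mm across, whose inner end is 36 mm and outer end 201 mm to the right of the lock block's centre.
- lock_block: Aluminium block on the grinder, 52 x 52 mm across, z -33 to 41 mm, with a 34 x 34 mm guide boss on top up to z = 65 mm. Origin: where the bore's axis crosses the spindle's. Its z is the bore's axis, up and out of the bore, leaning 28 degrees from vertical towards the robot; y is along the spindle, to the left. Round bore 11.8 mm wide from z = 65 to 17 mm, then the hidden spindle.
- bore_mouth (a point): Centre of the bore's mouth on the slanted top face of the guide boss, 65 mm from the block's origin along the bore. With the pin fully home its head sits on this face and its tip is at z = -35 mm in the block's frame.
- spindle_mid (a point): Same point as the block's origin, inside the block: middle of the hidden steel spindle, 32 mm thick, with a 13 mm square cross-hole right through. A pin in the bore stops on the spindle, tip at z = 16 mm in the block's frame. Once the hole is in line the pin falls about 38 mm by its own weight and the spindle is caught: it then turns only some 0.15 rad either way.
- plunger_ball (a point): Spring plunger in the 12.5 mm square hole below the spindle, at z = -24 mm in the block's frame: a sprung ball that reaches into the hole from the left. The fallen pin stops on it with its head some 10 to 14 mm off the block; pushing on past it takes about 8 to 15 N along the bore, and it then grips the pin.
- crank (a joint): Crank angle in rad: 0 straight up, positive with the knob away from the robot, negative leaning towards the robot; travel -1.15 to 1.2, starts at 0.75 to 1.05. It stays where it is left; turning takes 2 to 5 N at the knob. It is clamped on the spindle at an unknown angle: the cross-hole meets the bore somewhere between +0.45 and -0.5.
- crank_knob (a point): Middle of the crank's wooden knob, a level bar 18 mm thick and 52 mm long along the grinder's y, 80 mm from the spindle's axis and 112 mm left of the lock block's centre. The steel crank arm, 18 mm wide and 8 mm thick, is 28 to 36 mm inward of this point. It can be straddled or pushed from above.
- lock_pin: Steel lock pin, 120 mm long, 65 g: shank 10 mm thick and 100 mm long with a tapered tip (from 10 to 4 mm over the last 5 mm) and a ribbed black plastic head, a cylinder 20 mm across and 20 mm long. Origin: at the tip; z runs along the pin towards the head. At the start it stands upright, head up, in its stand, the tip 6 mm above the bar.
- pin_tip (a point): The pin's tip (same point as the pin's origin).
- pin_head (a point): Middle of the pin's head, on its axis, 110 mm from the tip; the head's underside is at 100 mm, its top at 120 mm.
- pin_stand: Fixed light wooden block 60 x 60 x 42 mm with one round hole, 12 mm wide and 36 mm deep, in the middle of its top, in which the pin stands. Origin: centre of its underside.
- tamper: Bystander: steel coffee tamper, 58 mm across, 86 mm tall, standing. Origin: centre of its underside.
- cup: Bystander: white cup, 74 mm across, 60 mm tall. Origin: centre of its underside.
- pitcher: Bystander: steel milk pitcher with a handle, 84 mm across, 100 mm tall. Origin: centre of its underside.
- jar: Bystander: amber glass jar with a wooden cap, 80 mm across, 120 mm tall. Origin: centre of its underside.
- portafilter: Bystander: portafilter lying on the bar, basket 68 mm across and 32 mm tall, black handle, 170 mm from basket centre to handle end. Origin: under the basket's centre.
- brush: Bystander: small brush lying on the bar.

How it is judged:
On the way, in this order (a step that is already met when the one before it is completed fails the run):
1. the pin is in the bore and stands on the spindle (x of pin_tip in the frame of lock_block between -0.004 and 0.004 m and y of pin_tip in the frame of lock_block between -0.004 and 0.004 m and angle between the z axis of lock_pin and the z axis of lock_block, either way round below 0.15 rad and z of pin_tip in the frame of lock_block between 0.01 and 0.024 m), for 0.2 s.
2. the spindle has been turned until the pin has fallen into its cross-hole (x of pin_tip in the frame of lock_block between -0.004 and 0.004 m and y of pin_tip in the frame of lock_block between -0.004 and 0.004 m and angle between the z axis of lock_pin and the z axis of lock_block, either way round below 0.15 rad and z of pin_tip in the frame of lock_block below -0.008 m), for 0.1 s.
At the end, for the whole second after the job is handed in: The lock pin is fully home in the lock block, through the spindle: its head sits on the block to within 2.5 mm, in line with the bore, at rest and released; every bystander is within 30 mm of where it stood (x of pin_tip in the frame of lock_block between -0.004 and 0.004 m and y of pin_tip in the frame of lock_block between -0.004 and 0.004 m and angle between the z axis of lock_pin and the z axis of lock_block, either way round below 0.15 rad and z of pin_tip in the frame of lock_block between -0.0375 and -0.0325 m and linear speed of lock_pin below 0.02 m/s and distance of each of tamper, cup, pitcher, jar, portafilter, brush from where it was at the start of the episode below 0.03 m); the robot touches nothing.
It fails at once if a bystander (tamper, cup, pitcher, jar, portafilter or brush) is knocked more than 40 mm away (distance of any of tamper, cup, pitcher, jar, portafilter, brush from where it was at the start of the episode above 0.04 m).
It fails at once if the tamper, cup, pitcher or jar is tipped over (angle between any of tamper, cup, pitcher, jar's own z axis and vertical above 0.5 rad).
It also fails if it takes over 61 s, if anything falls off the work surface, if the arm or the gripper's body presses on something with over 40 N, if the wrist force passes 120 N, or if a joint passes its speed limit or range.

## Robot

A 7-joint arm with a two-finger parallel gripper is mounted at the origin on the work surface. World frame = base frame: x ahead of the robot, y to its left, z up, the work surface at z = 0. Lengths are in m, angles in rad, forces in N, time in s.
With the tool pointing down it reaches from about 0.425 to 0.925 m from the base axis. Payload 6.8 kg.
Tool frame: the origin (TCP) lies on the centre line of the jaws, within the pads' length; the fingertips stand 8 mm ahead of it and the grasp point (between the pads) lies 11 mm behind it; z points along the fingers, y is the direction in which the jaws open and shut (so a half turn about z gives the same grasp; the last joint's range is limited). The gripper opens to 85 mm and grips with 20 to 120 N. Pads are 22 mm wide; open, the fingers measure 114 mm over their backs; the gripper's body (76 mm by 85 mm) begins 54 mm behind the grasp point. The pads swing forward as they close: fully open they stand 13 mm farther back than shut.
Start: joints at [-1.223, 0.477, 0.022, 1.555, -0.011, 1.109, -0.083], TCP at [0.297, 0.606, 0.239] pointing down, gripper open.
Joint ranges: [-2.96, 2.96], [-0.34, 2.1], [-1.41, 1.46], [0.24, 2.44], [-1.37, 4.51], [0.17, 1.92], [-2.96, 2.96]. Speed limits (rad/s): [2.39, 2.39, 3.14, 3.14, 3.14, 3.14, 3.14].

## Interface

Orientations are given as a unit quaternion [x, y, z, w].
In Python, from workcell import arm gives the robot as it stands.
- The arm moves only by the tool jog_arm, never from a script. Its argument "steps" is a list of rows, each a list of 7 numbers: the shift along the tool's x, y, z in m, then the turn, a rotation vector about the tool's x, y, z in rad, then the gripper's target within -1 to 1 (fully open at 1, half-way at 0, shut at -1). In form: [[x, y, z, wx, wy, wz, gripper], ...]. A call has 1 to 20 rows; each row shifts and turns the commanded pose from where the row before left it, along the tool's axes as they then stand; what a row does not reach is not made up. A row lasts 1/10 s, in which the tool goes at most 50 mm and 8.59 degrees, less where a joint would pass 70% of its speed; a pose out of reach is approached as far as the arm can. A call with a gripper value outside its range is refused whole. The fingers move at their own pace and stop on an object; "newtons" is the grip in N (left out, the last holds). Time passes only in rows, so rows that do not move let the fingers close. It gives the time, the measured TCP pose, the force and the opening at its end, in the units of the state.
- arm.get_state(): the state, without advancing time (a new reading comes with each control period).
- arm.camera(name): name is "scene" or "top" or "wrist"; returns (picture, depth): 420x560x3 uint8, red, green, blue; 420x560 float32, m along the optical axis (not along the pixel's ray), 0 where there is no reading.
- arm.camera_params(name): a dict with "mtx" (3x3 intrinsics, pixels), "extrinsics" (4x4, takes a point from world to camera coordinates). Camera axes: x right, y down, z forward; pixel columns grow to the right and rows downward; lengths in m; the calibration is good to about 2 mm. A picture is of the moment at which its call begins: read the wrist's pose just before it. camera_params takes no time and is no camera call; for the wrist camera it gives the pose at the moment of the call.
- arm.finish_job(): hands the job in, once; it reports no verdict.
The state is a dict: "clock": time; "joints": joint angles; "qvel": joint speeds; "effort": joint torques, N m; "tool_pos": TCP position; "orientation": TCP orientation; "force": force on the tool from outside, world axes, zero at the start; "moment": the same for the moment, N m; "finger_gap": finger opening in m.
Only numpy, scipy, OpenCV 4.12 (cv2) and the standard library are available. Lean on these libraries where they do the work, as an engineer would, in place of code of your own. Each camera call takes 0.05 s, during which the arm holds its last target.

## Working session

There is one attempt and no reset: what is moved stays moved. The work goes in short steps, Python scripts to look and compute and a tool call to move; the robot and the scene stay as the last step left them, time stands still between calls to the robot, and variables do not carry over. Pictures are saved under pics/ and viewed, and the job is handed in when it is done.

Besides the shell and the picture viewer there is one more tool, called after ">>>" by a JSON object that holds its "fn" and its "kwargs", one argument or row to a line. jog_arm: Moves the arm, as the interface text tells. Its arguments: {"type":"object","properties":{"steps":{"type":"array"},"newtons":{"type":"number"}},"required":["steps"]}

```bash
ls; mkdir -p pics; python3 - <<'E'
from workcell import arm
import cv2,numpy as np
print(arm.get_state())
for n in("scene","top","wrist"):
    p=arm.camera_params(n);im,d=arm.camera(n)
    cv2.imwrite(f"pics/{n}0.png",im[:,:,::-1]);np.savez(f"{n}0.npz",im=im,d=d,K=p["mtx"],E=p["extrinsics"])
    print(n,np.round(p["mtx"],1).tolist(),np.round(p["extrinsics"],3).tolist())
E
```

```text
pics
{'clock': 0.0, 'joints': array([-1.22306602,  0.47777475,  0.02234126,  1.55645903, -0.01147494,
        1.10932176, -0.08313155]), 'qvel': array([-2.43535755e-04,  9.73233675e-05,  8.01041312e-04,  5.98656385e-04,
       -1.26997540e-03,  4.49555443e-04,  6.57993418e-04]), 'effort': array([ 8.69385949e-04, -5.96459770e+01,  1.60821039e+00, -2.81194675e+01,
        1.24683927e-02,  9.39139776e-03, -9.91118782e-06]), 'tool_pos': array([0.29690233, 0.60554222, 0.23833955]), 'orientation': array([ 2.25947088e-01,  9.74139144e-01, -9.08203358e-04, -1.29012191e-04]), 'force': array([-0.07980923,  0.40748436, -1.00073558]), 'moment': array([-0.0006211 , -0.05607285,  0.01539974]), 'finger_gap': 0.0854560394013433}
scene [[411.9, 0.0, 283.4], [0.0, 411.9, 216.3], [0.0, 0.0, 1.0]] [[0.516, 0.856, -0.008, -0.248], [0.519, -0.321, -0.792, -0.128], [-0.681, 0.405, -0.61, 1.679], [0.0, 0.0, 0.0, 1.0]]
top [[495.1, 0.0, 278.3], [0.0, 495.1, 207.9], [0.0, 0.0, 1.0]] [[0.01, -1.0, 0.007, -0.026], [-0.98, -0.011, -0.198, 0.547], [0.198, -0.005, -0.98, 1.554], [0.0, 0.0, 0.0, 1.0]]
wrist [[323.6, 0.0, 273.3], [0.0, 323.6, 204.8], [0.0, 0.0, 1.0]] [[0.441, 0.897, -0.003, -0.674], [0.853, -0.418, 0.311, -0.04], [0.278, -0.139, -0.95, 0.381], [0.0, 0.0, 0.0, 1.0]]
```

View pics/scene0.png

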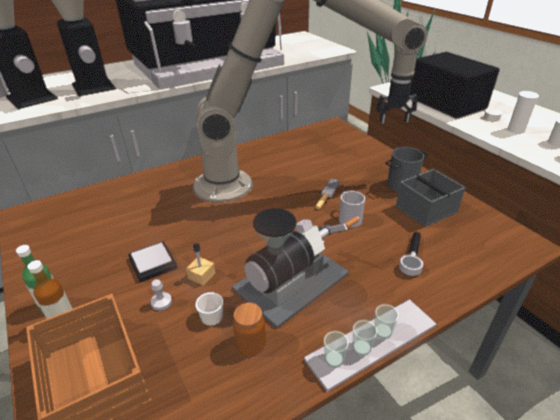

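View pics/top0.png

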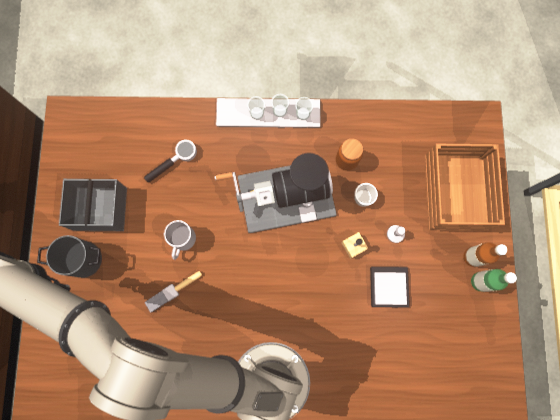

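View pics/wrist0.png

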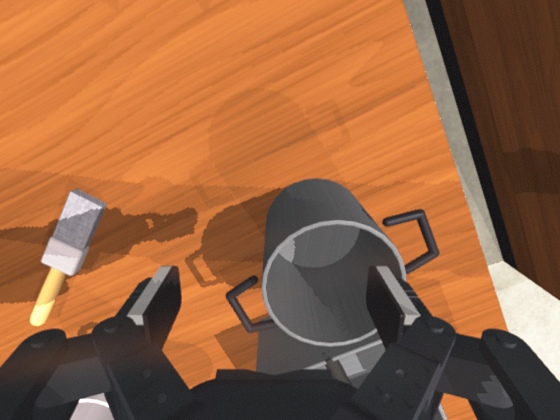

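The top view shows the stand with the pin at about (355,245), the lock block at (263,196), the hopper at (310,170) and the knob at (225,177). I'll zoom in to measure.

```bash
python3 - <<'E'
import cv2
t=cv2.imread("pics/top0.png");s=cv2.imread("pics/scene0.png")
cv2.imwrite("pics/tz.png",cv2.resize(t[140:270,205:385],None,fx=4.4,fy=4.4,interpolation=cv2.INTER_CUBIC))
cv2.imwrite("pics/sz.png",cv2.resize(s[200:330,175:375],None,fx=4,fy=4,interpolation=cv2.INTER_CUBIC))
E
```

```text
(no output)
```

View pics/tz.png

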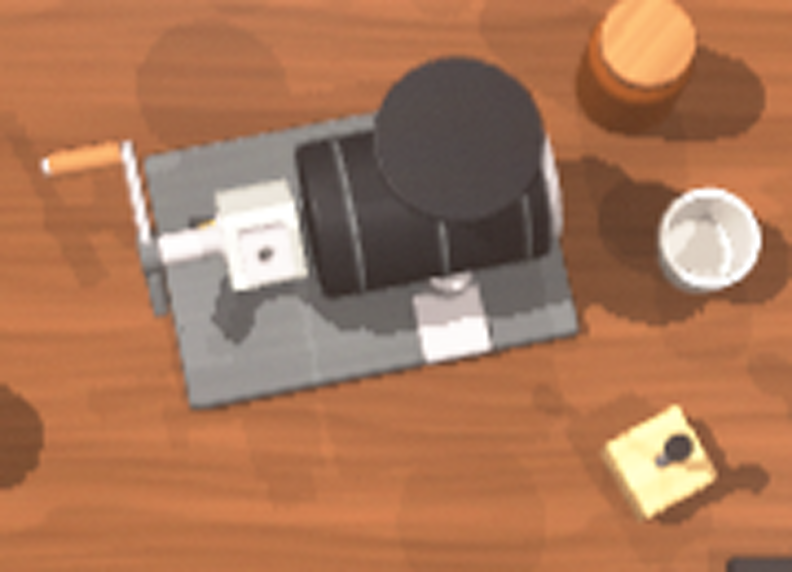

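View pics/sz.png

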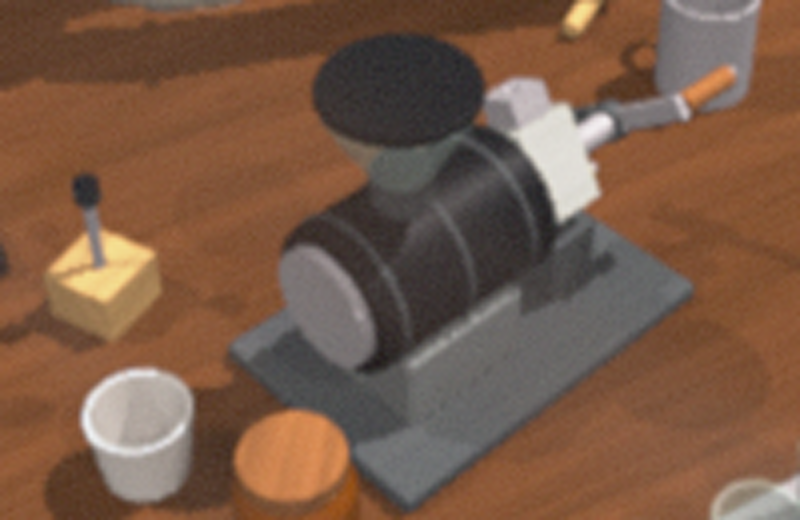

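```bash
cat > h.py <<'E'
import numpy as np
def load(n):
    z=np.load(n+".npz");return z["im"],z["d"],z["K"],z["E"]
def ray(u,v,K,E):
    d=E[:3,:3].T@np.linalg.solve(K,[u,v,1.]);c=-E[:3,:3].T@E[:3,3];return c,d
def onz(u,v,z,K,E):
    c,d=ray(u,v,K,E);return c+d*(z-c[2])/d[2]
def proj(P,K,E):
    q=K@(E[:3,:3]@np.asarray(P)+E[:3,3]);return q[:2]/q[2]
def tri(a,b):
    (c1,d1),(c2,d2)=a,b
    d1=d1/np.linalg.norm(d1);d2=d2/np.linalg.norm(d2)
    t=np.linalg.lstsq(np.c_[d1,-d2],c2-c1,rcond=None)[0]
    p,q=c1+t[0]*d1,c2+t[1]*d2;return (p+q)/2,np.linalg.norm(p-q)
E
python3 - <<'E'
from h import *
import cv2
im,d,K,E=load("top0")
f=lambda x,y:((x+.5)/4.4-.5+205,(y+.5)/4.4-.5+140)
r=lambda p:np.round(p,4)
for nm,x,y,z in [("bp near left",190,408,.016),("bp near right",578,330,.016),("bp far left",148,158,.016),("mouth",265,253,.1724),("lid",461,139,.269),("pintop",679,446,.126),
 ("st",605,456,.042),("st",677,407,.042),("st",717,467,.042),("st",646,519,.042)]:
    print(nm,r(onz(*f(x,y),z,K,E)))
    u,v=map(int,np.round(f(x,y)));dd=d[v,u];c,q=ray(*f(x,y),K,E);print("   depth pt",r(c+q*dd))
hsv=cv2.cvtColor(im,cv2.COLOR_RGB2HSV)
m=((im.max(2)<75)).astype(np.uint8)
n,l,s,c=cv2.connectedComponentsWithStats(m[:, :])
for i in range(1,n):
    if s[i,4]>15 and 200<c[i,0]<400 and 140<c[i,1]<270: print(s[i],c[i])
ims,ds,Ks,Es=load("scene0")
g=lambda x,y:((x+.5)/4-.5+175,(y+.5)/4-.5+200)
print("pin head tri",tri(ray(*f(679,446),K,E),ray(*g(86,178),Ks,Es)))
print("lid tri",tri(ray(*f(461,139),K,E),ray(*g(399,91),Ks,Es)))
print("knob tri",tri(ray(*f(84,158),K,E),ray(*g(712,92),Ks,Es)))
E
```

```text
bp near left [0.4718 0.0792 0.016 ]
   depth pt [0.4739 0.08   0.0021]
bp near right [ 0.5344 -0.2123  0.016 ]
   depth pt [ 0.5376 -0.2144 -0.0009]
bp far left [0.6649 0.1156 0.016 ]
   depth pt [0.662  0.1147 0.0268]
mouth [0.5562 0.0212 0.1724]
   depth pt [0.5621 0.0218 0.1464]
lid [ 0.6117 -0.1069  0.269 ]
   depth pt [ 0.6107 -0.1067  0.2724]
pintop [ 0.4322 -0.268   0.126 ]
   depth pt [ 0.4319 -0.2676  0.1284]
st [ 0.4356 -0.2277  0.042 ]
   depth pt [ 0.4393 -0.2316  0.0134]
st [ 0.4725 -0.2814  0.042 ]
   depth pt [ 0.4737 -0.2828  0.034 ]
st [ 0.4283 -0.3098  0.042 ]
   depth pt [ 0.4338 -0.318  -0.0016]
st [ 0.3896 -0.2569  0.042 ]
   depth pt [ 3.939e-01 -2.634e-01 -1.000e-04]
[282 170   8   8  43] [285.79069767 173.27906977]
[273 172  14  36 187] [278.79144385 192.65775401]
[324 179   6  20  70] [326.88571429 188.75714286]
[287 185  38  21 474] [305.02531646 195.52320675]
pin head tri (array([ 0.43224194, -0.26711174,  0.12734335]), np.float64(0.0014619620583315597))
lid tri (array([ 0.61375759, -0.10622917,  0.26349448]), np.float64(0.0023892807144454344))
knob tri (array([0.62567706, 0.1499855 , 0.16356502]), np.float64(0.0038403842440715534))
```

>>> {"fn": "jog_arm", "kwargs": {
  "steps": [
    [0,0,-0.009,0,0,0.131,1],
    [0,0,-0.009,0,0,0.131,1],
    [0,0,-0.009,0,0,0.131,1],
    [0,0,-0.009,0,0,0.131,1],
    [0,0,-0.009,0,0,0.131,1],
    [0,0,-0.009,0,0,0.131,1],
    [0,0,-0.007,0,0,0.131,1],
    [-0.042,0.009,0,0,0,0,1],
    [-0.042,0.009,0,0,0,0,1],
    [-0.042,0.009,0,0,0,0,1],
    [-0.042,0.009,0,0,0,0,1],
    [-0.042,0.009,0,0,0,0,1],
    [-0.042,0.009,0,0,0,0,1],
    [-0.042,0.009,0,0,0,0,1],
    [-0.042,0.009,0,0,0,0,1],
    [-0.042,0.009,0,0,0,0,1]
  ]
}}

```text
clock: 1.75
tool_pos: [0.4511, 0.2496, 0.3002]
orientation: [0.634, 0.774, 0.0, -0.0]
force: [0.2, 0.7, -0.0]
finger_gap: 0.0853
```

>>> {"fn": "jog_arm", "kwargs": {
  "steps": [
    [-0.041,-0.0066,0,0,0,0,1],
    [-0.041,-0.0066,0,0,0,0,1],
    [-0.041,-0.0066,0,0,0,0,1],
    [-0.041,-0.0066,0,0,0,0,1],
    [-0.041,-0.0066,0,0,0,0,1],
    [-0.041,-0.0066,0,0,0,0,1],
    [0,0,0,0,0,0,1]
  ]
}}

```text
clock: 2.45
tool_pos: [0.46, -0.0035, 0.3005]
orientation: [0.637, 0.771, -0.0, 0.0]
force: [-0.0, 0.8, -0.2]
finger_gap: 0.0849
```

```bash
cat > snap.py <<'E'
import sys
from workcell import arm
import cv2,numpy as np
n,o=sys.argv[1:3]
s=arm.get_state();p=arm.camera_params(n);im,d=arm.camera(n)
cv2.imwrite(f"pics/{o}.png",im[:,:,::-1]);np.savez(o+".npz",im=im,d=d,K=p["mtx"],E=p["extrinsics"],tp=s["tool_pos"],q=s["orientation"])
E
python3 snap.py wrist w1
```

```text
(no output)
```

View pics/w1.png

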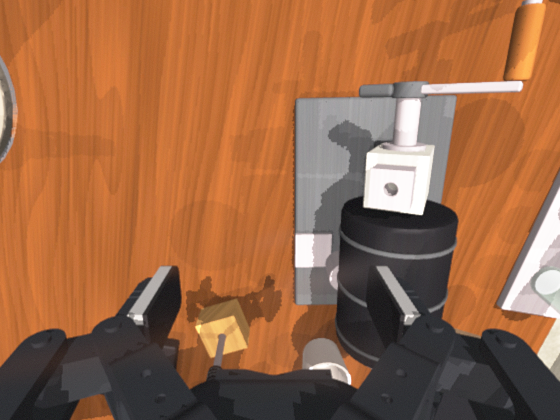

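>>> {"fn": "jog_arm", "kwargs": {
  "steps": [
    [-0.037,-0.0115,0,0,0,0,1],
    [-0.037,-0.0115,0,0,0,0,1],
    [-0.037,-0.0115,0,0,0,0,1],
    [-0.037,-0.0115,0,0,0,0,1],
    [-0.037,-0.0115,0,0,0,0,1],
    [-0.037,-0.0115,0,0,0,0,1],
    [-0.037,-0.0115,0,0,0,0,1],
    [0,0,0,0,0,0,1]
  ]
}}

```text
clock: 3.3
tool_pos: [0.4315, -0.2713, 0.3005]
orientation: [0.636, 0.772, -0.001, 0.001]
force: [0.7, -0.2, 0.5]
finger_gap: 0.0855
```

```bash
python3 snap.py wrist w2
```

```text
(no output)
```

View pics/w2.png

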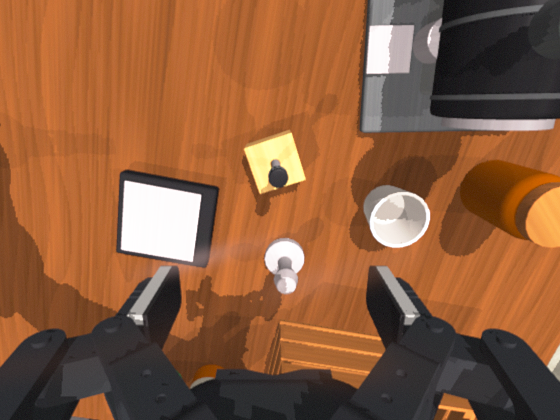

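w1 shows the bore mouth at about (391,189) on the boss. w2 shows the pin head at about (278,176), with the tamper just beyond at (285,280).

```bash
python3 - <<'E'
from h import *
import cv2
a,d1,K,E=load("w1")
g=cv2.cvtColor(a,cv2.COLOR_RGB2GRAY)
cr=g[175:205,377:407]
sub=(cr<cr.min()+45).astype(np.uint8)
n,l,s,c=cv2.connectedComponentsWithStats(sub)
for i in range(1,n): print(s[i],c[i]+[377,175])
big1=cv2.resize(a[130:230,340:460],None,fx=6,fy=6,interpolation=cv2.INTER_CUBIC)
b,d2,K2,E2=load("w2")
big2=cv2.resize(b[120:210,230:320],None,fx=6,fy=6,interpolation=cv2.INTER_CUBIC)
cv2.imwrite("pics/z1.png",big1[:,:,::-1]);cv2.imwrite("pics/z2.png",big2[:,:,::-1])
print("mouth 391,189",onz(391,189,.1724,K,E))
# plate edges
m=(np.ptp(a.astype(int),axis=2)<25)&(g>60)&(g<150)
for v in range(130,300,15):
    r=np.where(m[v,270:330])[0]; print(v,r.min()+270 if len(r) else None,end="; ")
print()
for u in (310,330,345,360,375): 
    r=np.where(m[80:120,u])[0]; print(u,r.min()+80 if len(r) else None,end="; ")
hd=(b.max(2)<70).astype(np.uint8)
n,l,s,c=cv2.connectedComponentsWithStats(hd[150:200,255:300])
for i in range(1,n): print("head",s[i],c[i]+[255,150])
E
```

```text
[ 8 10 12 10 57] [391.35087719 189.9122807 ]
mouth 391,189 [0.55565806 0.02241541 0.1724    ]
130 295; 145 295; 160 295; 175 295; 190 295; 205 295; 220 295; 235 None; 250 None; 265 326; 280 295; 295 295; 
310 98; 330 98; 345 98; 360 87; 375 85; head [19 17  1  1  1] [274. 167.]
head [ 14  18  18  19 232] [277.36206897 178.19396552]
head [24 18  2  1  2] [279.5 168. ]
```

View pics/z1.png

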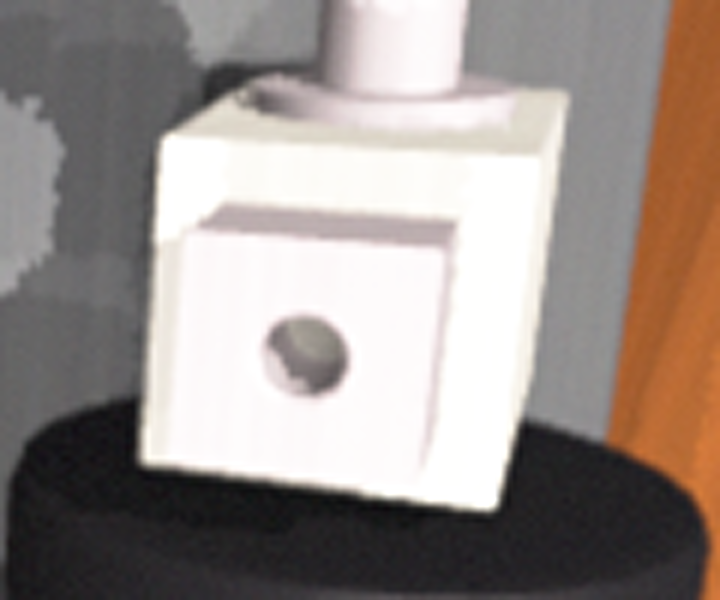

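View pics/z2.png

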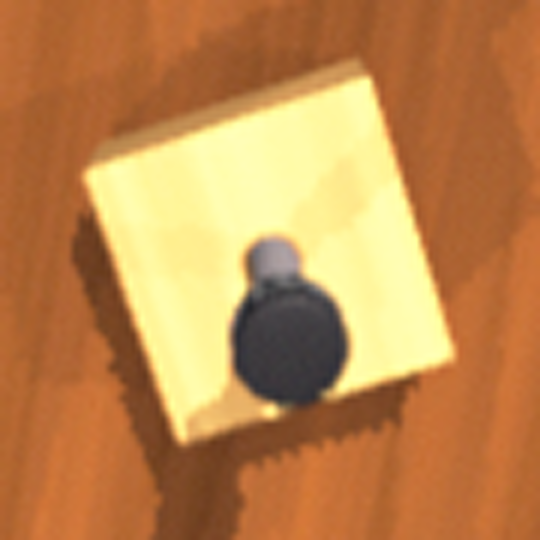

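```bash
python3 - <<'E'
from h import *
_,d1,K,E=load("w1");_,d2,K2,E2=load("w2")
A=onz(295,130,.016,K,E);B=onz(295,295,.016,K,E);C=onz(310,97.5,.016,K,E);D=onz(350,97.5,.016,K,E)
print("edge yaw",np.arctan2(-(A-B)[0],(A-B)[1]),"left",np.arctan2((D-C)[1],(D-C)[0]))
nl=onz(295,97.5,.016,K,E); print("near left corner",nl, "nr",onz(295,304,.016,K,E))
m=onz(390.6,188.8,.1724,K,E);print("mouth",m)
for y in(.185,.19,.195,.2):
    R=np.array([[np.cos(y),-np.sin(y)],[np.sin(y),np.cos(y)]])
    print(y,"o from mouth",m[:2]+R@[.0305,0],"o from corner",nl[:2]-R@[-.1,.075])
h=onz(278.2,176.2,.126,K2,E2);print("head",h)
f=lambda x,y:(230+(x+.5)/6-.5,120+(y+.5)/6-.5)
c=[onz(*f(*p),.042,K2,E2) for p in((85,172),(370,75),(455,358),(182,445))]
print("stand centre",np.mean(c,0),[np.linalg.norm(c[i]-c[i-1]).round(4) for i in range(4)])
print("depth head",d2[176,278], "expected",(E2@np.r_[h,1])[2])
from scipy.spatial.transform import Rotation as Ro
z=np.load("w2.npz");Rt=Ro.from_quat(z["q"]).as_matrix()
print("TCP->head in tool",Rt.T@(h-z["tp"]), z["tp"])
R1=np.load("w1.npz");print(E[:3,:3]@Ro.from_quat(R1["q"]).as_matrix(), (E@np.r_[R1["tp"],1]))
E
```

```text
edge yaw 0.20886327842194674 left 0.18786186169545355
near left corner [0.47073522 0.08100371 0.016     ] nr [ 0.53238649 -0.20986681  0.016     ]
mouth [0.5552758  0.02251998 0.1724    ]
0.185 o from mouth [0.58525536 0.02813035] o from corner [0.58282483 0.02567815]
0.19 o from mouth [0.58522693 0.02828017] o from corner [0.58310006 0.02623928]
0.195 o from mouth [0.58519776 0.02842986] o from corner [0.58337247 0.02680179]
0.2 o from mouth [0.58516783 0.02857939] o from corner [0.58364207 0.02736565]
head [ 0.4344277  -0.26315279  0.126     ]
stand centre [ 0.43253435 -0.26795586  0.042     ] [np.float64(0.0603), np.float64(0.0603), np.float64(0.0606), np.float64(0.06)]
depth head 0.31534043 expected 0.31625235832348464
TCP->head in tool [0.0079002  0.00456052 0.1744727 ] [ 0.43149035 -0.2713153   0.3004955 ]
[[-1.03745004e-03  9.99998468e-01  1.40983851e-03]
 [-9.50142185e-01 -5.46114966e-04 -3.11816501e-01]
 [-3.11815254e-01 -1.66304109e-03  9.50141296e-01]] [3.15999445e-05 3.39306850e-02 1.52938085e-01 1.00000000e+00]
```

>>> {"fn": "jog_arm", "kwargs": {
  "steps": [
    [0.006,0.0035,0.04,0,0,0,1],
    [0,0,0.04,0,0,0,1],
    [0,0,0.02,0,0,0,1],
    [0,0,0,0,0,0,1]
  ]
}}

```text
clock: 3.75
tool_pos: [0.4338, -0.2575, 0.1975]
orientation: [0.633, 0.774, -0.001, -0.003]
force: [-0.6, -0.3, -0.1]
finger_gap: 0.0858
```

```bash
python3 snap.py wrist w3
```

```text
(no output)
```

View pics/w3.png

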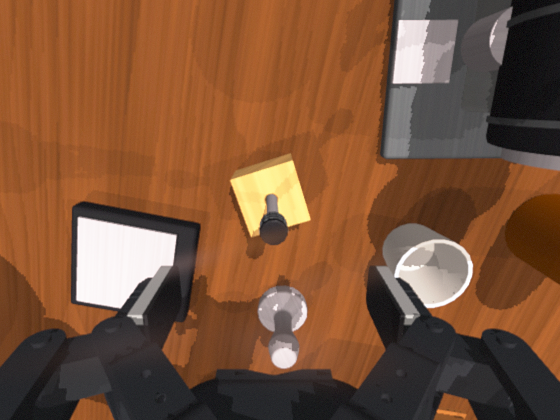

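```bash
cat > loc.py <<'E'
import sys
from h import *
from scipy.spatial.transform import Rotation as Ro
def head(n,u,v,z):
    _,d,K,E=load(n);q=np.load(n+".npz");h=onz(u,v,z,K,E)
    return h,Ro.from_quat(q["q"]).as_matrix().T@(h-q["tp"]),q["tp"]
E
python3 - <<'E'
from loc import *
from workcell import arm
import cv2
s=arm.get_state();print(s["tool_pos"],s["orientation"],s["qvel"].round(3),s["clock"])
b,d,K,E=load("w3")
cv2.imwrite("pics/z3.png",cv2.resize(b[150:260,220:330],None,fx=5,fy=5,interpolation=cv2.INTER_CUBIC)[:,:,::-1])
print(np.load("w3.npz")["tp"],head("w3",273.5,231,.126))
p=arm.camera_params("wrist");print(np.abs(p["extrinsics"]-E).max())
E
```

```text
[ 0.43471855 -0.25872984  0.19934851] [ 6.32852158e-01  7.74270999e-01 -4.48165716e-04 -1.53830304e-03] [-0.002 -0.036  0.03  -0.046  0.012  0.01  -0.002] 3.8
[ 0.43376426 -0.25751721  0.19745503] (array([ 0.43469419, -0.26391691,  0.126     ]), array([-6.71729076e-03,  1.20941646e-05,  7.14319302e-02]), array([ 0.43376426, -0.25751721,  0.19745503]))
0.002677337935225255
```

View pics/z3.png

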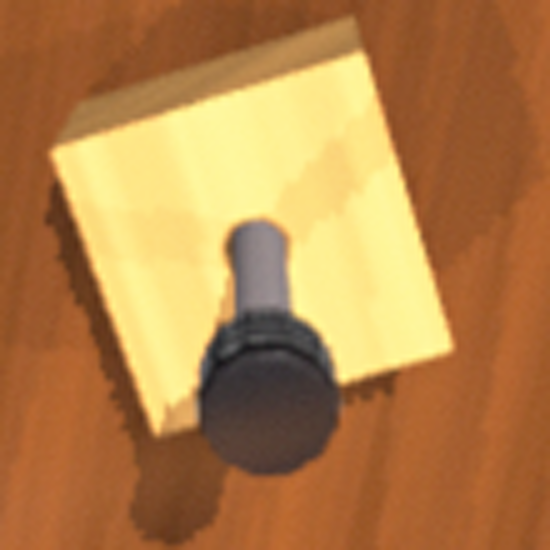

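>>> {"fn": "jog_arm", "kwargs": {
  "steps": [
    [-0.004,0,0.02,0,0,0,1],
    [0,0,0,0,0,0,1],
    [0,0,0,0,0,0,1],
    [0,0,0,0,0,0,1],
    [0,0,0,0,0,0,1]
  ]
}}

```text
clock: 4.3
tool_pos: [0.4361, -0.2647, 0.1813]
orientation: [0.634, 0.774, 0.0, 0.001]
force: [-0.2, -0.3, 0.4]
finger_gap: 0.0854
```

```bash
python3 snap.py wrist w4; python3 - <<'E'
from loc import *
import cv2
b,d,K,E=load("w4")
m=((b.max(2)<85)).astype(np.uint8)
n,l,s,c=cv2.connectedComponentsWithStats(m[160:290,215:330])
for i in range(1,n):
    if s[i,4]>60: print(s[i]+[215,160,0,0,0],c[i]+[215,160])
cv2.imwrite("pics/z4.png",cv2.resize(b[170:290,215:335],None,fx=5,fy=5,interpolation=cv2.INTER_CUBIC)[:,:,::-1])
print(np.load("w4.npz")["tp"],np.load("w4.npz")["q"])
E
```

```text
[257 209  30  35 778] [270.88688946 226.09511568]
[ 0.43613126 -0.26468637  0.18131234] [6.33628879e-01 7.73636673e-01 4.84394866e-04 7.12226460e-04]
```

View pics/z4.png

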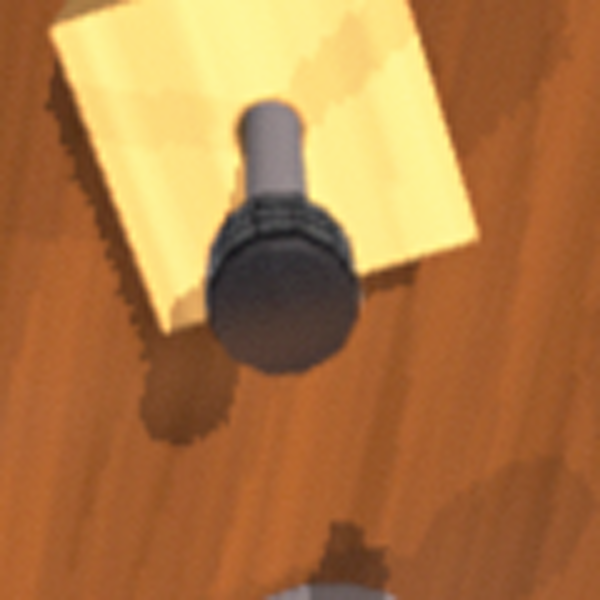

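```bash
python3 - <<'E'
from loc import *
print(head("w4",271.2,230.4,.126)); 
_,d,K,E=load("w4");print("shank at hole z.042",onz(269,197,.042,K,E))
print(np.load("w4.npz")["d"][230,271])
print([proj(np.load("w4.npz")["tp"],K,E)])
E
```

```text
(array([ 0.4347503, -0.2645184,  0.126    ]), array([ 0.00046377, -0.00141217,  0.05530986]), array([ 0.43613126, -0.26468637,  0.18131234]))
shank at hole z.042 [ 0.43299443 -0.26817098  0.042     ]
0.20544666
[array([273.32062435, 276.57575815])]
```

>>> {"fn": "jog_arm", "kwargs": {
  "steps": [
    [0,-0.001,0.03,0,0,0,1],
    [0,0,0.02,0,0,0,1],
    [0,0,0.014,0,0,0,1],
    [0,0,0,0,0,0,1],
    [0,0,0,0,0,0,1],
    [0,0,0,0,0,0,1]
  ]
}}

```text
clock: 4.95
tool_pos: [0.4352, -0.2654, 0.1173]
orientation: [0.634, 0.773, 0.0, 0.001]
force: [1.2, 0.0, 0.2]
finger_gap: 0.0854
```

```bash
python3 snap.py scene s2; python3 snap.py wrist w5; python3 -c "
import cv2
t=cv2.imread('pics/s2.png');cv2.imwrite('pics/s2z.png',cv2.resize(t[170:300,140:300],None,fx=4.5,fy=4.5,interpolation=cv2.INTER_CUBIC))"
```

```text
(no output)
```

View pics/s2z.png

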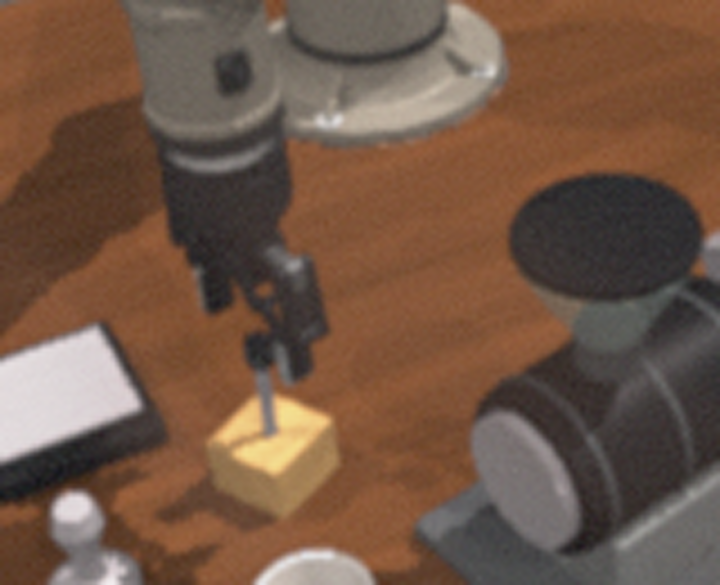

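View pics/w5.png

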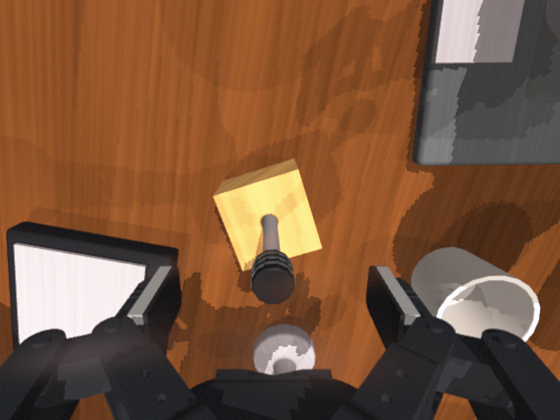

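>>> {"fn": "jog_arm", "kwargs": {
  "steps": [
    [0,0,0,0,0,0,-1],
    [0,0,0,0,0,0,-1],
    [0,0,0,0,0,0,-1],
    [0,0,0,0,0,0,-1],
    [0,0,0,0,0,0,-1],
    [0,0,0,0,0,0,-1],
    [0,0,0,0,0,0,-1],
    [0,0,0,0,0,0,-1]
  ],
  "newtons": 50
}}

```text
clock: 5.85
tool_pos: [0.4345, -0.265, 0.1164]
orientation: [0.634, 0.773, 0.0, 0.0]
force: [-0.6, -0.1, 3.0]
finger_gap: 0.0179
```

```bash
python3 snap.py wrist w6
```

```text
(no output)
```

View pics/w6.png

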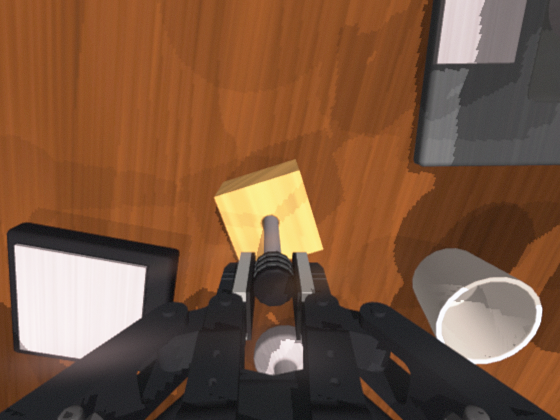

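>>> {"fn": "jog_arm", "kwargs": {
  "steps": [
    [0,0,-0.02,0,0,0,-1],
    [0,0,-0.03,0,0,0,-1],
    [0,0,-0.04,0,0,0,-1],
    [0,0,-0.04,0,0,0,-1],
    [0,0,-0.04,0,0,0,-1],
    [0,0,-0.03,0,0,0,-1],
    [0,0,0,0,0,0,-1],
    [0,0,0,0,0,0,-1],
    [0,0,0,0,0,0,-1]
  ]
}}

```text
clock: 6.8
tool_pos: [0.4339, -0.2642, 0.3149]
orientation: [0.634, 0.774, -0.0, -0.001]
force: [0.6, 0.3, -0.4]
finger_gap: 0.0177
```

```bash
python3 snap.py wrist w7;python3 snap.py scene s7;python3 snap.py top t7;  python3 -c "
import cv2
t=cv2.imread('pics/s7.png');cv2.imwrite('pics/s7z.png',cv2.resize(t[80:230,140:300],None,fx=4,fy=4,interpolation=cv2.INTER_CUBIC))
t=cv2.imread('pics/w7.png');cv2.imwrite('pics/w7z.png',cv2.resize(t[120:320,200:350],None,fx=4,fy=3,interpolation=cv2.INTER_CUBIC))"
```

```text
(no output)
```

View pics/s7z.png

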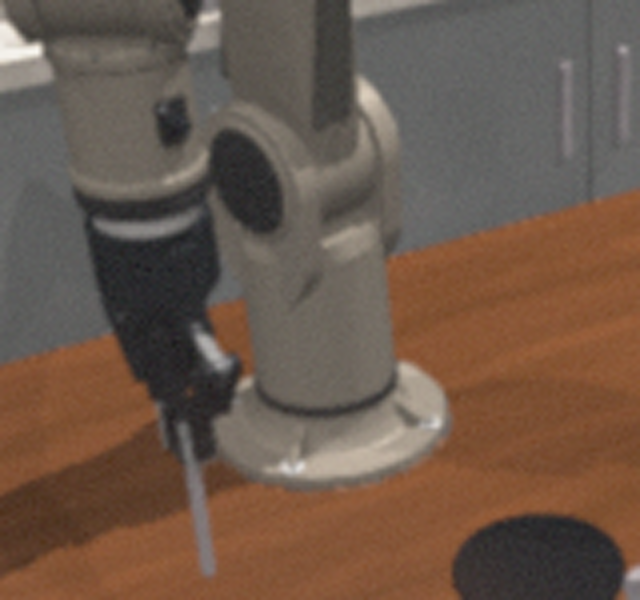

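View pics/w7z.png

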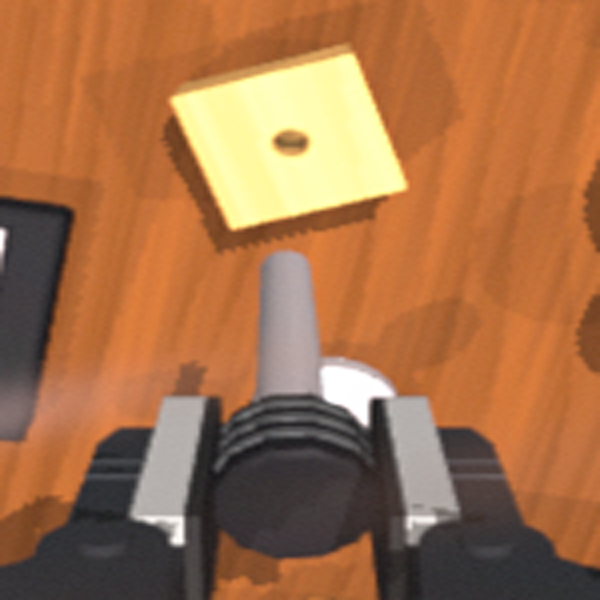

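```bash
python3 - <<'E'
from loc import *
import cv2
b,d,K,E=load("w7");q=np.load("w7.npz");R=Ro.from_quat(q["q"]).as_matrix();tp=q["tp"]
for z in (-.0096,.0104,.1054,.1104): print(z,proj(tp+R@[0,0,z],K,E), "px/mm",np.linalg.norm(proj(tp+R@[0,.001,z],K,E)-proj(tp+R@[0,0,z],K,E)), proj(tp+R@[0.001,0,z],K,E)-proj(tp+R@[0,0,z],K,E))
cv2.imwrite("pics/w7y.png",cv2.resize(b[190:320,230:320],None,fx=8,fy=4.5,interpolation=cv2.INTER_CUBIC)[:,:,::-1])
s,ds,Ks,Es=load("s7")
for z in (.0104,.1104): print("scene",proj(tp+R@[0,0,z],Ks,Es))
t,dt,Kt,Et=load("t7")
for z in (-.01,.0104,.1104): print("top",proj(tp+R@[0,0,z],Kt,Et))
E
```

```text
-0.0096 [273.36965439 287.86527271] px/mm 2.2499978261115143 [-0.00226054 -1.96204448]
0.0104 [273.41313924 265.7812056 ] px/mm 1.9873749973493364 [-0.00191274 -1.77496893]
0.1054 [273.53051029 206.1735562 ] px/mm 1.278526273361167 [-1.08489043e-03 -1.21463215e+00]
0.1104 [273.53441116 204.19247453] px/mm 1.2549675050796523 [-1.06015243e-03 -1.19462244e+00]
scene [187.89962565 193.81754656]
scene [193.25529783 223.30177099]
top [369.87697129 230.45968768]
top [368.45654992 231.62921239]
top [362.06396199 236.89264317]
```

View pics/w7y.png

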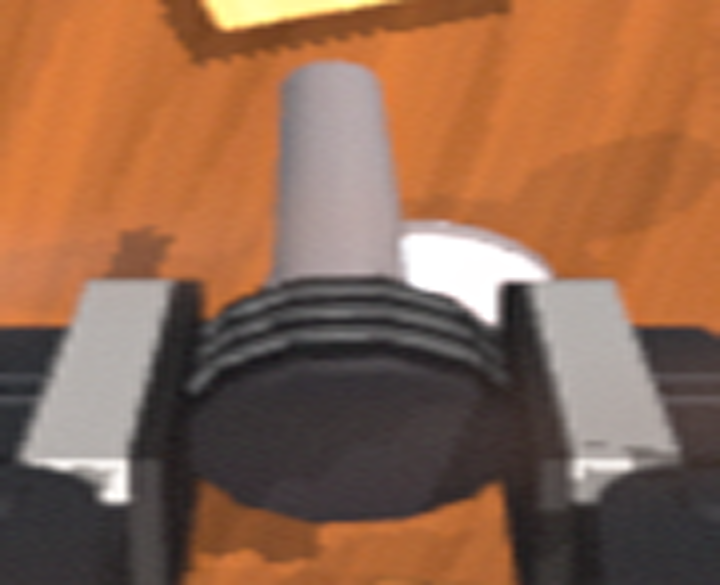

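```bash
cat > plan.py <<'E'
from loc import *
from workcell import arm
YAW=.2
def frame(O,yaw=YAW):
    Rz=Ro.from_euler("z",yaw).as_matrix()
    bz=Rz@[-np.sin(np.radians(28)),0,np.cos(np.radians(28))]
    by=Rz@[0,1,0]; return np.c_[np.cross(by,bz),by,bz]
def target(O,s,p,tip,yaw=YAW,lat=(0,0)):
    B=frame(O,yaw);x=B[:,1];z=-B[:,2];N=np.c_[x,np.cross(z,x),z]
    p=np.array(p)/np.linalg.norm(p)
    C=Ro.align_vectors([[0,0,1.],[1,0,0]],[p,[1,0,0]],weights=[1000,1e-3])[0].as_matrix()
    ax=np.cross(p,[0,0,1]);C=Ro.from_rotvec(ax/np.linalg.norm(ax)*np.arcsin(np.linalg.norm(ax))).as_matrix() if np.linalg.norm(ax)>1e-9 else np.eye(3)
    Rt=N@C
    return Rt, O+B@[lat[0],lat[1],s]-Rt@np.array(tip)
def delta(Rt,pt):
    s=arm.get_state();R=Ro.from_quat(s["orientation"]).as_matrix()
    rv=Ro.from_matrix(R.T@Rt).as_rotvec()
    print("pos",s["tool_pos"].round(4),"target",pt.round(4));print("rotvec",rv.round(4),"deg",np.degrees(np.linalg.norm(rv)).round(2))
    print("shift after turn",(Rt.T@(pt-s["tool_pos"])).round(4),"shift before turn",(R.T@(pt-s["tool_pos"])).round(4))
E
python3 - <<'E'
from plan import *
O=np.array([.585,.028,.115])
delta(*target(O,.095,[-.031,-.017,1],[-.0027,-.002,.1104]))
E
```

```text
pos [ 0.4339 -0.2646  0.3151] target [0.4907 0.0082 0.2965]
rotvec [-0.5079  0.0301 -0.01  ] deg 29.16
shift after turn [0.2537 0.087  0.0774] shift before turn [0.2562 0.1093 0.0186]
```

>>> {"fn": "jog_arm", "kwargs": {
  "steps": [
    [0,0,0,-0.1016,0.006,-0.002,-1],
    [0,0,0,-0.1016,0.006,-0.002,-1],
    [0,0,0,-0.1016,0.006,-0.002,-1],
    [0,0,0,-0.1016,0.006,-0.002,-1],
    [0,0,0,-0.1016,0.006,-0.002,-1],
    [0.036,0.0124,0.011,0,0,0,-1],
    [0.036,0.0124,0.011,0,0,0,-1],
    [0.036,0.0124,0.011,0,0,0,-1],
    [0.036,0.0124,0.011,0,0,0,-1],
    [0.036,0.0124,0.011,0,0,0,-1],
    [0.036,0.0124,0.011,0,0,0,-1],
    [0.036,0.0124,0.011,0,0,0,-1],
    [0,0,0,0,0,0,-1],
    [0,0,0,0,0,0,-1],
    [0,0,0,0,0,0,-1],
    [0,0,0,0,0,0,-1]
  ]
}}

```text
clock: 8.55
tool_pos: [0.4911, 0.0047, 0.2977]
orientation: [0.61, 0.751, 0.204, 0.148]
force: [0.1, -0.4, -1.0]
finger_gap: 0.0179
```

```bash
python3 snap.py wrist w8;python3 snap.py scene s8;python3 snap.py top t8;  python3 - <<'E'
import cv2
from plan import *
O=np.array([.585,.028,.115])
delta(*target(O,.095,[-.031,-.017,1],[-.0027,-.002,.1104]))
for n,(a,b,c,d),f in(("s8",(110,280,240,360),4),("t8",(150,250,215,335),5),("w8",(120,300,180,400),3.4)):
    t=cv2.imread(f'pics/{n}.png');cv2.imwrite(f'pics/{n}z.png',cv2.resize(t[a:b,c:d],None,fx=f,fy=f,interpolation=cv2.INTER_CUBIC))
E
```

```text
pos [0.4913 0.0053 0.2979] target [0.4907 0.0082 0.2965]
rotvec [ 0.0025  0.0013 -0.0007] deg 0.16
shift after turn [ 0.0029 -0.0007  0.0014] shift before turn [ 0.0029 -0.0007  0.0014]
```

View pics/s8z.png

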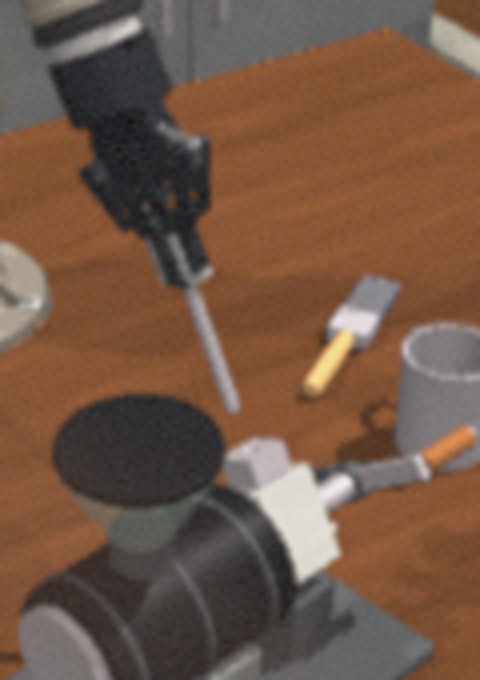

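View pics/w8z.png

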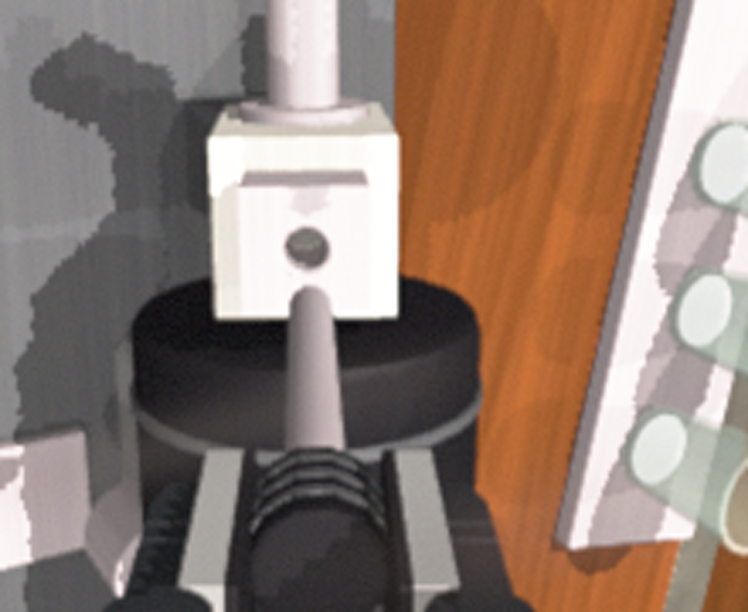

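View pics/t8z.png

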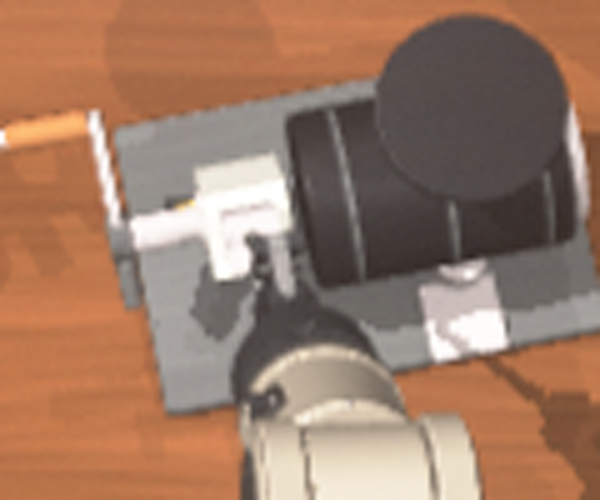

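```bash
python3 - <<'E'
from plan import *
import cv2
b,d,K,E=load("w8");g=cv2.cvtColor(b,cv2.COLOR_RGB2GRAY)
c=g[178:206,255:285];m=(c<190).astype(np.uint8)
n,l,s,ce=cv2.connectedComponentsWithStats(m)
for i in range(1,n): print(s[i],ce[i]+[255,178])
q=np.load("w8.npz");R=Ro.from_quat(q["q"]).as_matrix()
for uv in((269.9,192.6),):
    M=onz(*uv,.1724,K,E);print("mouth",M,"tool",R.T@(M-q["tp"]))
    print("O",M-frame(0)[:,2]*.065, "depth",d[180,270],(E@np.r_[M,1])[2])
# boss top face edges -> width check
f=lambda x,y:(180+(x+.5)/3.4-.5,120+(y+.5)/3.4-.5)
print([ (R.T@(onz(*f(*p),.1724,K,E)-q["tp"])).round(4) for p in((236,250),(375,250))])
E
```

```text
[  9   9  13  12 127] [269.93700787 192.59055118]
[13 26  6  2  9] [270.33333333 204.66666667]
mouth [0.55493949 0.02242876 0.1724    ] tool [ 0.0005276  -0.0031723   0.14166338]
O [0.58484686 0.02849128 0.11500841] depth 0.28258973 0.2872383805891668
[array([ 0.0028, -0.0209,  0.1319]), array([-0.0029,  0.0152,  0.1518])]
```

>>> {"fn": "jog_arm", "kwargs": {
  "steps": [
    [0.004,-0.001,0.005,0,0,0,-1],
    [-0.0003,-0.0002,0.01,0,0,0,-1],
    [-0.0003,-0.0001,0.007,0,0,0,-1],
    [0,0,0,0,0,0,-1],
    [0,0,0,0,0,0,-1],
    [0,0,0,0,0,0,-1]
  ]
}}

```text
clock: 9.3
tool_pos: [0.4999, 0.0119, 0.2782]
orientation: [0.61, 0.752, 0.204, 0.148]
force: [-0.8, 0.8, -0.6]
finger_gap: 0.018
```

```bash
python3 snap.py wrist w9;python3 snap.py scene s9;  python3 - <<'E'
import cv2
from plan import *
O=np.array([.5848,.0285,.115])
delta(*target(O,.075,[-.031,-.017,1],[-.0027,-.002,.1104]))
for n,(a,b,c,d),f in(("s9",(170,240,270,340),8),("w9",(150,290,200,340),4.2)):
    t=cv2.imread(f'pics/{n}.png');cv2.imwrite(f'pics/{n}z.png',cv2.resize(t[a:b,c:d],None,fx=f,fy=f,interpolation=cv2.INTER_CUBIC))
E
```

```text
pos [0.4999 0.0119 0.2784] target [0.4997 0.0105 0.2788]
rotvec [0.0028 0.0008 0.0006] deg 0.17
shift after turn [-0.0013 -0.0002 -0.0006] shift before turn [-0.0013 -0.0002 -0.0006]
```

View pics/s9z.png

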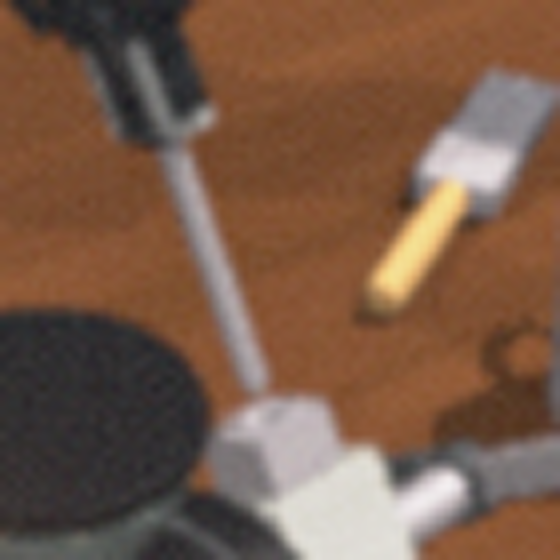

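View pics/w9z.png

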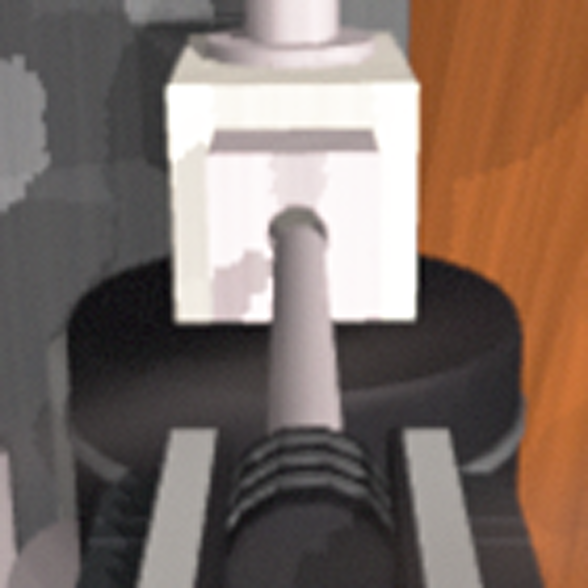

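>>> {"fn": "jog_arm", "kwargs": {
  "steps": [
    [-0.0007,-0.0001,0.005,0,0,0,-1],
    [-0.0002,-0.0001,0.006,0,0,0,-1],
    [-0.0002,-0.0001,0.006,0,0,0,-1],
    [-0.0002,-0.0001,0.006,0,0,0,-1],
    [0,0,0,0,0,0,-1],
    [0,0,0,0,0,0,-1]
  ]
}}

```text
clock: 10.0
tool_pos: [0.5105, 0.0135, 0.2574]
orientation: [0.61, 0.752, 0.203, 0.148]
force: [-0.1, -0.5, -1.5]
finger_gap: 0.0179
```

```bash
python3 snap.py wrist w10;  python3 - <<'E'
import cv2
from plan import *
O=np.array([.5848,.0285,.115])
delta(*target(O,.0514,[-.031,-.017,1],[-.0027,-.002,.1104]))
s=arm.get_state();print(Ro.from_quat(s["orientation"]).as_matrix().T@s["force"])
for n,(a,b,c,d),f in(("w10",(150,290,200,340),4.2),):
    t=cv2.imread(f'pics/{n}.png');cv2.imwrite(f'pics/{n}z.png',cv2.resize(t[a:b,c:d],None,fx=f,fy=f,interpolation=cv2.INTER_CUBIC))
E
```

```text
pos [0.5106 0.0135 0.2577] target [0.5106 0.0127 0.258 ]
rotvec [0.002  0.0008 0.0006] deg 0.13
shift after turn [-0.0007  0.     -0.0003] shift before turn [-0.0007  0.     -0.0003]
[-0.46598983 -0.69879177  1.11967671]
```

View pics/w10z.png

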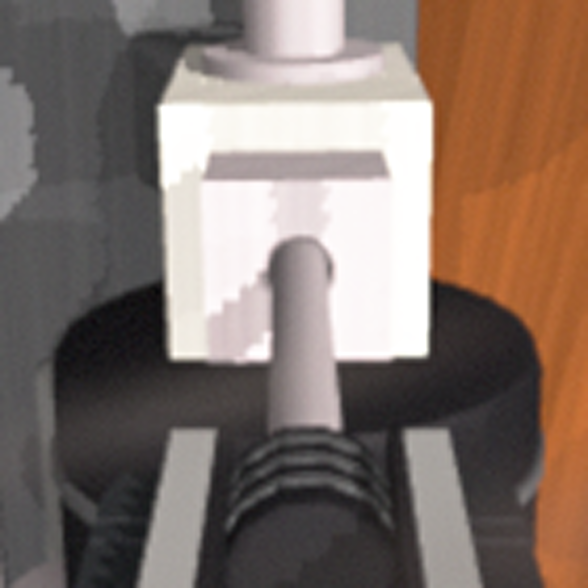

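The pin is in the bore, with 13 mm of shank swallowed and no contact force. I'll continue to the spindle.

>>> {"fn": "jog_arm", "kwargs": {
  "steps": [
    [-0.0002,-0.0001,0.006,0,0,0,-1],
    [-0.0002,-0.0001,0.006,0,0,0,-1],
    [-0.0002,-0.0001,0.006,0,0,0,-1],
    [-0.0002,-0.0001,0.006,0,0,0,-1],
    [-0.0002,-0.0001,0.006,0,0,0,-1],
    [-0.0001,0,0.002,0,0,0,-1],
    [0,0,0,0,0,0,-1],
    [0,0,0,0,0,0,-1]
  ]
}}

```text
clock: 10.85
tool_pos: [0.5255, 0.0163, 0.2296]
orientation: [0.61, 0.752, 0.204, 0.148]
force: [0.4, -0.2, -1.3]
finger_gap: 0.0179
```

```bash
 python3 - <<'E'
from plan import *
O=np.array([.5848,.0285,.115])
delta(*target(O,.0194,[-.031,-.017,1],[-.0027,-.002,.1104]))
s=arm.get_state();print(Ro.from_quat(s["orientation"]).as_matrix().T@s["force"])
E
```

```text
pos [0.5255 0.0163 0.2296] target [0.5253 0.0157 0.2297]
rotvec [0.0023 0.0008 0.0006] deg 0.15
shift after turn [-0.0006 -0.0002 -0.0002] shift before turn [-0.0006 -0.0002 -0.0002]
[-0.28722081 -0.3420557   1.28330434]
```

Tip at about z = 19 mm. I'll release so it rests on the spindle.

>>> {"fn": "jog_arm", "kwargs": {
  "steps": [
    [0,0,0,0,0,0,1],
    [0,0,0,0,0,0,1],
    [0,0,0,0,0,0,1],
    [0,0,0,0,0,0,1],
    [0,0,0,0,0,0,1],
    [0,0,0,0,0,0,1]
  ]
}}

```text
clock: 11.45
tool_pos: [0.5255, 0.0163, 0.2297]
orientation: [0.61, 0.752, 0.204, 0.148]
force: [-0.1, -0.4, -1.0]
finger_gap: 0.0858
```

```bash
python3 snap.py wrist w11;python3 snap.py scene s11;  python3 - <<'E'
import cv2
from plan import *
for n,(a,b,c,d),f in(("s11",(130,280,240,390),4),("w11",(120,320,150,420),2.8)):
    t=cv2.imread(f'pics/{n}.png');cv2.imwrite(f'pics/{n}z.png',cv2.resize(t[a:b,c:d],None,fx=f,fy=f,interpolation=cv2.INTER_CUBIC))
E
```

```text
(no output)
```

View pics/s11z.png

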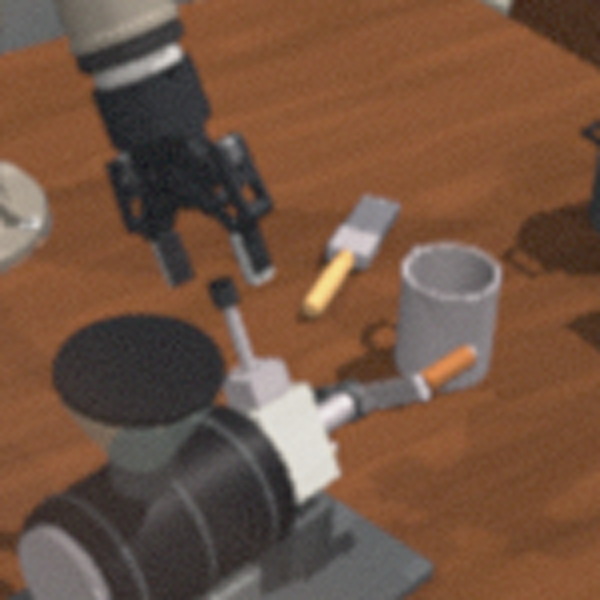

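View pics/w11z.png

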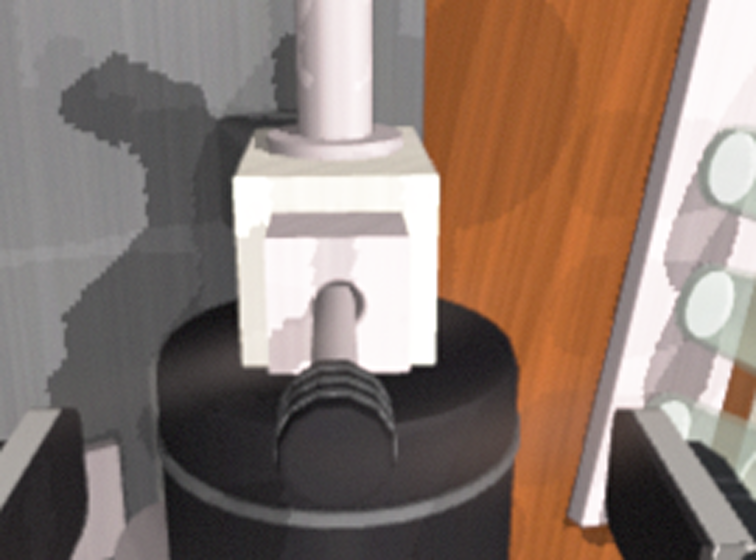

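>>> {"fn": "jog_arm", "kwargs": {
  "steps": [
    [0,0,-0.02,0,0,0,1],
    [0,0,-0.03,0,0,0,1],
    [0,0,-0.03,0,0,0,1],
    [0,0,0,0,0,0,0],
    [0,0,0,0,0,0,0],
    [0,0,0,0,0,0,0]
  ]
}}

```text
clock: 12.15
tool_pos: [0.4876, 0.0064, 0.2985]
orientation: [0.61, 0.752, 0.203, 0.147]
force: [0.5, 0.4, -0.3]
finger_gap: 0.0441
```

```bash
cat >> plan.py <<'E'
O=np.array([.5848,.0285,.115])
def vert(lx,ly,z,yaw=YAW):
    Rz=Ro.from_euler("z",yaw).as_matrix();x=Rz[:,1];zz=np.array([0,0,-1.])
    return np.c_[x,np.cross(zz,x),zz], np.r_[O[:2],0]+Rz@[lx,ly,0]+[0,0,z]
def local(p):
    return Ro.from_euler("z",-YAW).as_matrix()@(np.asarray(p)-np.r_[O[:2],0])
E
python3 - <<'E'
from plan import *
delta(*vert(.064,.116,.26))
E
```

```text
pos [0.4876 0.0064 0.2985] target [0.6245 0.1549 0.26  ]
rotvec [ 0.5067 -0.0296  0.0081] deg 29.08
shift after turn [0.1184 0.1637 0.0385] shift before turn [0.1148 0.1245 0.1166]
```

>>> {"fn": "jog_arm", "kwargs": {
  "steps": [
    [0,0,0,0.1013,-0.006,0.0016,0],
    [0,0,0,0.1013,-0.006,0.0016,0],
    [0,0,0,0.1013,-0.006,0.0016,0],
    [0,0,0,0.1013,-0.006,0.0016,0],
    [0,0,0,0.1013,-0.006,0.0016,0],
    [0.0237,0.0327,0.005,0,0,0,0],
    [0.0237,0.0327,0.005,0,0,0,0],
    [0.0237,0.0327,0.005,0,0,0,0],
    [0.0237,0.0327,0.005,0,0,0,0],
    [0.0237,0.0327,0.005,0,0,0,0],
    [0,0,0,0,0,0,0],
    [0,0,0,0,0,0,0],
    [0,0,0,0,0,0,0]
  ]
}}

```text
clock: 13.45
tool_pos: [0.6241, 0.1536, 0.2735]
orientation: [0.633, 0.774, -0.001, 0.0]
force: [0.3, -1.0, -0.8]
finger_gap: 0.0426
```

```bash
python3 snap.py wrist w12; python3 snap.py scene s12; python3 - <<'E'
import cv2
from plan import *
delta(*vert(.064,.116,.26));print(local(arm.get_state()["tool_pos"]))
for n,(a,b,c,d),f in(("s12",(110,280,240,410),4),):
    t=cv2.imread(f'pics/{n}.png');cv2.imwrite(f'pics/{n}z.png',cv2.resize(t[a:b,c:d],None,fx=f,fy=f,interpolation=cv2.INTER_CUBIC)[:600])
E
```

```text
pos [0.6243 0.1534 0.2746] target [0.6245 0.1549 0.26  ]
rotvec [ 0.0012  0.0008 -0.0019] deg 0.14
shift after turn [0.0014 0.0005 0.0146] shift before turn [0.0014 0.0005 0.0146]
[0.06349233 0.11460465 0.27462074]
```

View pics/w12.png

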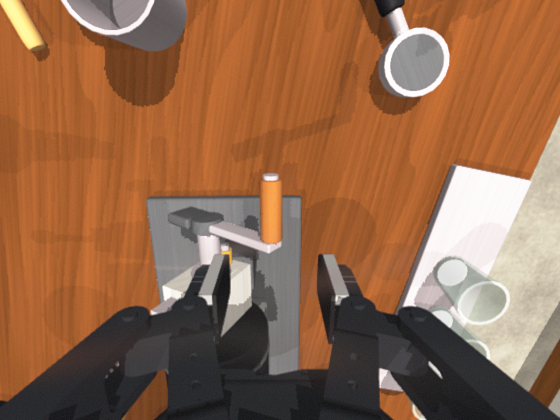

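View pics/s12z.png

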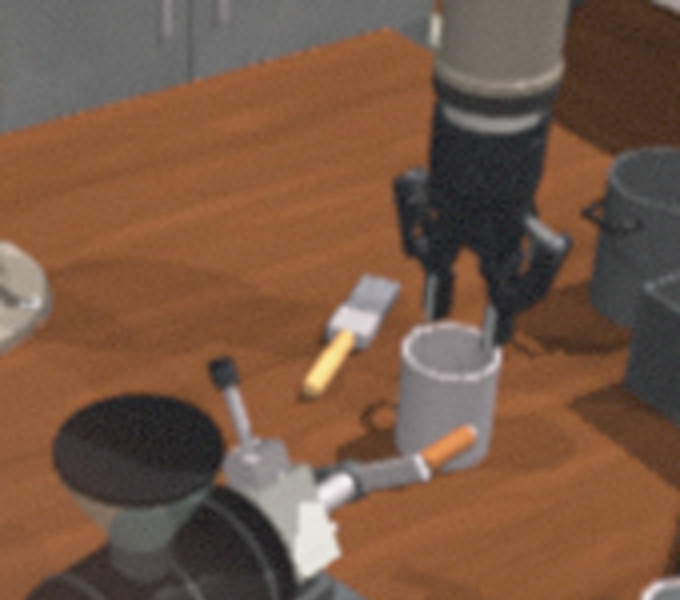

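```bash
python3 - <<'E'
from plan import *
import cv2
b,d,K,E=load("w12");h=cv2.cvtColor(b,cv2.COLOR_RGB2HSV)
m=((h[...,0]<18)&(h[...,1]>200)&(h[...,2]>190)).astype(np.uint8)[165:250,255:290]
n,l,s,c=cv2.connectedComponentsWithStats(m)
for i in range(1,n):
    if s[i,4]>50: print(s[i]+[255,165,0,0,0],c[i]+[255,165])
for z in(.16,.17):
  for uv in((270.5,210),(270.5,180),(272,242)): print(z,uv,local(onz(*uv,z,K,E)))
print(d[205:215,270])
E
```

```text
0.16 (270.5, 210) [0.0608784  0.10870958 0.16      ]
0.16 (270.5, 180) [0.06100185 0.13372297 0.16      ]
0.16 (272, 242) [0.06199721 0.08027477 0.16      ]
0.17 (270.5, 210) [0.06099562 0.11218446 0.17      ]
0.17 (270.5, 180) [0.0611141  0.13618992 0.17      ]
0.17 (272, 242) [0.06206935 0.08489546 0.17      ]
[0.24687684 0.24812034 0.24676359 0.24813506 0.24692021 0.24864508
 0.2483667  0.24828406 0.24804738 0.24851522]
```

>>> {"fn": "jog_arm", "kwargs": {
  "steps": [
    [0.001,-0.002,0.03,0,0,0,0],
    [0,0,0.03,0,0,0,0],
    [0,0,0.03,0,0,0,0],
    [0,0,0.02,0,0,0,0],
    [0,0,0.004,0,0,0,0],
    [0,0,0,0,0,0,0],
    [0,0,0,0,0,0,0]
  ]
}}

```text
clock: 14.25
tool_pos: [0.6235, 0.1553, 0.1623]
orientation: [0.633, 0.774, 0.001, 0.001]
force: [-0.0, 0.2, 1.2]
finger_gap: 0.0425
```

```bash
python3 snap.py wrist w13; python3 snap.py scene s13; python3 - <<'E'
import cv2
from plan import *
s=arm.get_state();print(local(s["tool_pos"]),s["force"],s["finger_gap"])
for n,(a,b,c,d),f in(("s13",(130,280,240,410),4),):
    t=cv2.imread(f'pics/{n}.png');cv2.imwrite(f'pics/{n}z.png',cv2.resize(t[a:b,c:d],None,fx=f,fy=f,interpolation=cv2.INTER_CUBIC)[:600])
E
```

```text
[0.06319062 0.11677998 0.16235518] [0.64512631 0.28381946 0.6031245 ] 0.04251139396276543
```

View pics/w13.png

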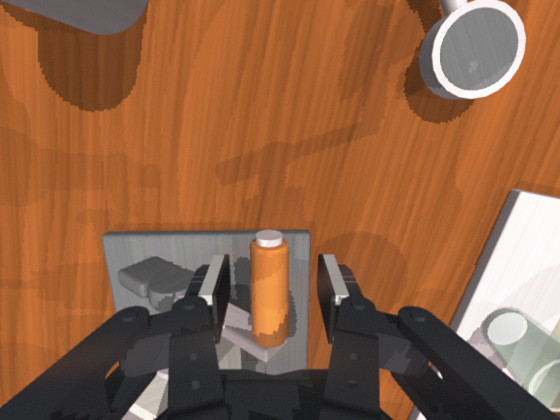

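View pics/s13z.png

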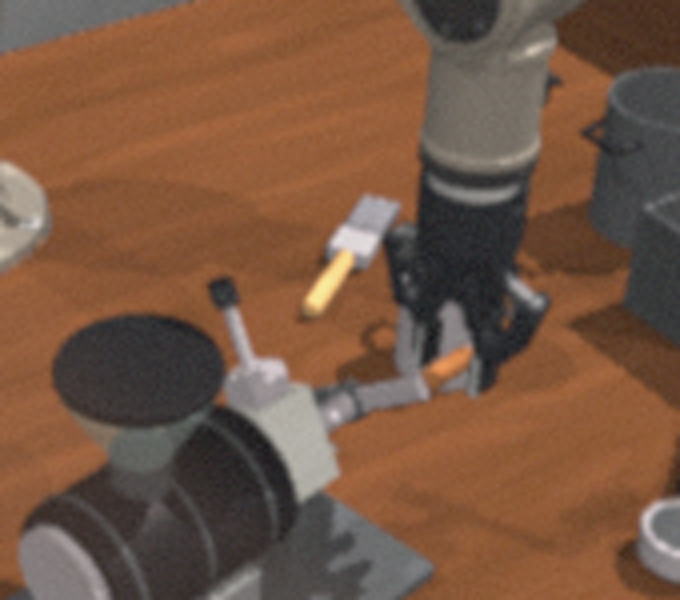

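>>> {"fn": "jog_arm", "kwargs": {
  "steps": [
    [0,-0.005,0,0,0,0,0],
    [0,-0.005,0,0,0,0,0],
    [0,-0.004,0,0,0,0,0],
    [0,-0.0032,-0.0036,0,0,0,0],
    [0,-0.0034,-0.0033,0,0,0,0],
    [0,-0.0036,-0.0032,0,0,0,0],
    [0,-0.0038,-0.0029,0,0,0,0],
    [0,-0.0039,-0.0027,0,0,0,0],
    [0,-0.0041,-0.0025,0,0,0,0],
    [0,0,0,0,0,0,0]
  ]
}}

```text
clock: 15.35
tool_pos: [0.588, 0.1485, 0.1803]
orientation: [0.633, 0.774, 0.002, 0.001]
force: [4.6, 1.5, 3.1]
finger_gap: 0.0429
```

```bash
python3 snap.py wrist w14; python3 snap.py scene s14; python3 - <<'E'
import cv2
from plan import *
s=arm.get_state();print(local(s["tool_pos"]),s["force"],s["finger_gap"])
a=cv2.imread('pics/s14.png')[130:280,240:410];b=cv2.imread('pics/w14.png')[200:420,80:420]
cv2.imwrite('pics/c14.png',np.hstack([cv2.resize(a,(440,388)),cv2.resize(b,(360,388))]))
E
```

```text
[0.02685043 0.11705435 0.17948449] [4.70517784 1.38690467 2.5215503 ] 0.04265117438631261
```

View pics/c14.png

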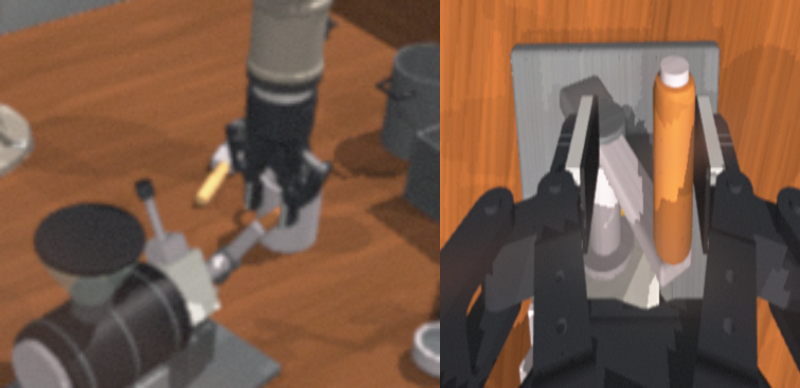

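>>> {"fn": "jog_arm", "kwargs": {
  "steps": [
    [0,-0.0029,-0.0015,0,0,0,0],
    [0,-0.0029,-0.0014,0,0,0,0],
    [0,-0.0029,-0.0013,0,0,0,0],
    [0,-0.003,-0.0012,0,0,0,0]
  ]
}}

```text
clock: 15.85
tool_pos: [0.5752, 0.1459, 0.184]
orientation: [0.633, 0.774, 0.0, 0.0]
force: [3.7, 0.5, 2.9]
finger_gap: 0.0425
```

```bash
cat > chk.py <<'E'
import cv2,sys,os
from plan import *
o=sys.argv[1]
os.system(f"python3 snap.py scene {o}")
s=arm.get_state();print(local(s["tool_pos"]).round(4),s["force"].round(1))
a=cv2.imread(f'pics/{o}.png')[130:280,240:410]
cv2.imwrite(f'pics/{o}z.png',cv2.resize(a,(600,530)))
# dark head blob
im=load(o)[0]; m=(im.max(2)<60).astype(np.uint8)[185:225,275:325]
n,l,st,c=cv2.connectedComponentsWithStats(m)
for i in range(1,n):
    if st[i,4]>12: print("dark",st[i]+[275,185,0,0,0],(c[i]+[275,185]).round(1))
E
python3 chk.py s15
```

```text
this script no longer has the robotException ignored in: <_io.TextIOWrapper mode='rw' encoding='UTF-8'>
Traceback (most recent call last):
BrokenPipeError: [Errno 32] Broken pipe
```

Two processes had the robot at once there; I'll use just one.

```bash
ls pics/s15*; sed -i 's/^os.system.*/s=arm.get_state();p=arm.camera_params("scene");im,d=arm.camera("scene")\ncv2.imwrite(f"pics\/{o}.png",im[:,:,::-1])/; s/^im=load(o)\[0\];/if 1:/' chk.py; sed -i 's/^if 1: m/m/' chk.py; python3 chk.py s15
```

```text
pics/s15.png
[0.0133 0.1168 0.1839] [1.7 0.5 0.7]
dark [293 200   6   6  24] [295.5 202.2]
dark [275 209  20  16 263] [283.3 217.6]
```

View pics/s15z.png

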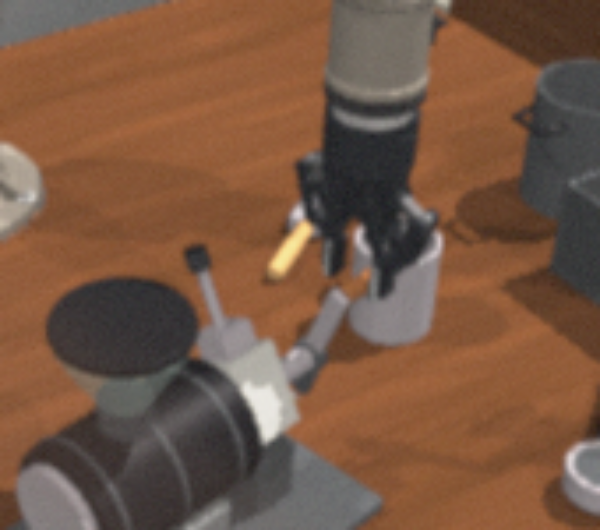

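>>> {"fn": "jog_arm", "kwargs": {
  "steps": [
    [0,-0.003,-0.001,0,0,0,0],
    [0,-0.0031,-0.0009,0,0,0,0],
    [0,-0.0031,-0.0008,0,0,0,0],
    [0,-0.0031,-0.0007,0,0,0,0]
  ]
}}

```text
clock: 16.35
tool_pos: [0.5634, 0.1434, 0.1876]
orientation: [0.633, 0.774, 0.0, 0.001]
force: [3.2, -0.0, 1.9]
finger_gap: 0.0427
```

```bash
python3 chk.py s16
```

```text
[0.0011 0.1168 0.1876] [ 1.5 -0.6 -0. ]
dark [293 200   6   6  25] [295.4 202.2]
dark [275 209  20  16 260] [283.5 217.6]
```

>>> {"fn": "jog_arm", "kwargs": {
  "steps": [
    [0,-0.0032,-0.0005,0,0,0,0],
    [0,-0.0032,-0.0004,0,0,0,0],
    [0,-0.0032,-0.0003,0,0,0,0],
    [0,-0.0032,-0.0001,0,0,0,0]
  ]
}}

```text
clock: 16.8
tool_pos: [0.5508, 0.1409, 0.1888]
orientation: [0.633, 0.774, 0.0, 0.001]
force: [1.8, 0.2, 0.8]
finger_gap: 0.0426
```

```bash
python3 chk.py s17
```

```text
[-0.0117  0.1169  0.1887] [ 0.3 -0.3  0.6]
dark [293 200   6   6  23] [295.7 202.7]
dark [275 209  20  16 261] [283.4 217.6]
```

>>> {"fn": "jog_arm", "kwargs": {
  "steps": [
    [0,-0.0032,0,0,0,0,0],
    [0,-0.0032,0.0002,0,0,0,0],
    [0,-0.0032,0.0003,0,0,0,0],
    [0,-0.0032,0.0005,0,0,0,0]
  ]
}}

```text
clock: 17.25
tool_pos: [0.5383, 0.1383, 0.1877]
orientation: [0.633, 0.774, 0.0, 0.001]
force: [2.1, 0.4, 0.4]
finger_gap: 0.0425
```

```bash
python3 chk.py s18
```

```text
[-0.0245  0.1169  0.1875] [-0.2 -0.4  0.1]
dark [318 185   7   6  24] [322.1 186.9]
dark [275 209  20  16 259] [283.5 217.7]
dark [298 213   6   5  14] [300.5 214.6]
```

View pics/s18z.png

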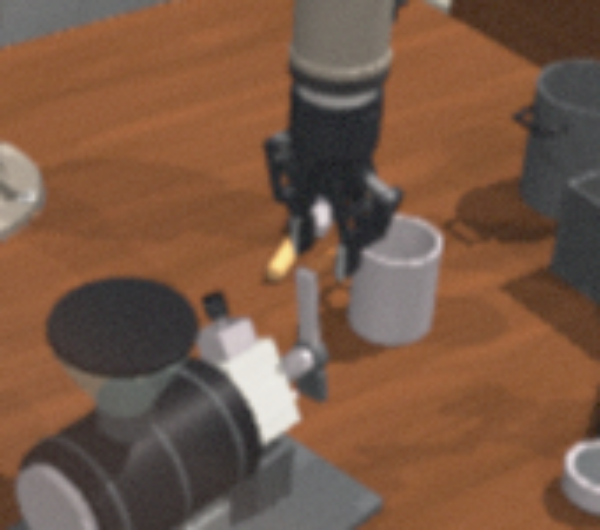

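The pin fell: its head dropped from (295,202) to about (300,215). I'll back off the knob and go up, closing the jaws for the push.

>>> {"fn": "jog_arm", "kwargs": {
  "steps": [
    [0,0.005,0,0,0,0,0],
    [0,0.005,-0.005,0,0,0,0],
    [0,0,-0.03,0,0,0,0],
    [0,0,-0.04,0,0,0,0],
    [0,0,-0.04,0,0,0,0],
    [0,0,0,0,0,0,-1],
    [0,0,0,0,0,0,-1]
  ]
}}

```text
clock: 18.0
tool_pos: [0.5489, 0.1406, 0.3039]
orientation: [0.633, 0.774, 0.001, 0.001]
force: [0.2, 0.2, -1.0]
finger_gap: 0.0144
```

```bash
python3 - <<'E'
from plan import *
delta(*target(O,.155,[0,0,1],[0,0,0]))
E
```

```text
pos [0.5489 0.1406 0.3039] target [0.5135 0.014  0.2519]
rotvec [-4.852e-01  1.000e-04 -2.000e-04] deg 27.8
shift after turn [-0.117  -0.0773  0.0178] shift before turn [-0.117  -0.06    0.0518]
```

>>> {"fn": "jog_arm", "kwargs": {
  "steps": [
    [0,0,0,-0.1213,0,0,-1],
    [0,0,0,-0.1213,0,0,-1],
    [0,0,0,-0.1213,0,0,-1],
    [0,0,0,-0.1213,0,0,-1],
    [-0.029,-0.0193,0.0045,0,0,0,-1],
    [-0.029,-0.0193,0.0045,0,0,0,-1],
    [-0.029,-0.0193,0.0045,0,0,0,-1],
    [-0.03,-0.0194,0.0045,0,0,0,-1],
    [0,0,0,0,0,0,-1],
    [0,0,0,0,0,0,-1],
    [0,0,0,0,0,0,-1]
  ]
}}

```text
clock: 19.1
tool_pos: [0.513, 0.0148, 0.2506]
orientation: [0.614, 0.752, 0.186, 0.153]
force: [-0.4, 0.3, 0.2]
finger_gap: -0.0003
```

```bash
python3 - <<'E'
from plan import *
import cv2
delta(*target(O,.155,[0,0,1],[0,0,0]))
p=arm.camera_params("wrist");im,d=arm.camera("wrist")
im2,_=arm.camera("scene")
cv2.imwrite("pics/w19.png",im[:,:,::-1]);a=im2[110:280,240:410,::-1];cv2.imwrite("pics/s19z.png",cv2.resize(a,(580,580)))
print(proj(O+frame(O)[:,2]*.097,p["mtx"],p["extrinsics"]))
s=arm.get_state();print(s["force"],s["finger_gap"])
E
```

```text
pos [0.513  0.0148 0.2506] target [0.5135 0.014  0.2519]
rotvec [-0.0026  0.0001  0.0014] deg 0.17
shift after turn [-0.0008  0.0009 -0.0009] shift before turn [-0.0008  0.0009 -0.0009]
[274.96271431 231.1428655 ]
[0.57913648 0.16932707 0.74901864] -3.624787668294399e-05
```

View pics/w19.png

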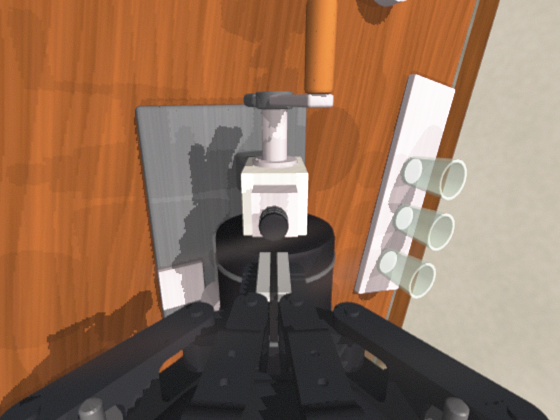

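View pics/s19z.png

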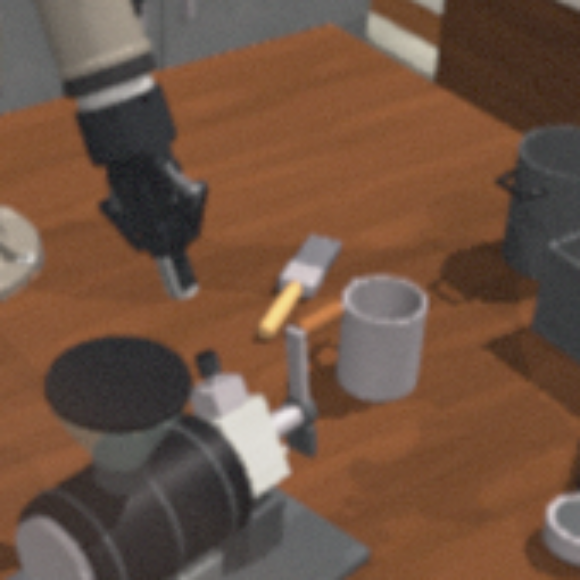

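```bash
python3 - <<'E'
from plan import *
import cv2
im=cv2.imread("pics/w19.png");cv2.imwrite("pics/w19z.png",cv2.resize(im[150:290,210:340],None,fx=4.2,fy=4.2,interpolation=cv2.INTER_CUBIC))
p=arm.camera_params("wrist");B=frame(O)
for s in(.065,.08,.085,.09,.097,.1): print(s,proj(O+B[:,2]*s,p["mtx"],p["extrinsics"]))
print("boss corners",[proj(O+B@[x,y,.065],p["mtx"],p["extrinsics"]).round(1) for x in(-.017,.017) for y in(-.017,.017)])
E
```

```text
0.065 [274.30517433 214.3947637 ]
0.08 [274.30162587 221.77241691]
0.085 [274.3003404  224.44505571]
0.09 [274.29899792 227.23623775]
0.097 [274.2970152  231.35854301]
0.1 [274.29612602 233.20724322]
boss corners [array([251.6, 235.6]), array([250.7, 192.1]), array([296.9, 235.7]), array([298. , 192.2])]
```

View pics/w19z.png

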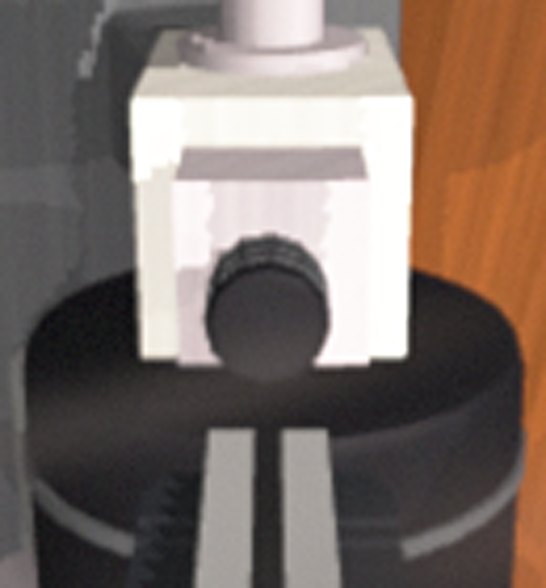

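>>> {"fn": "jog_arm", "kwargs": {
  "steps": [
    [-0.001,0,0.015,0,0,0,-1],
    [0,0,0.015,0,0,0,-1],
    [0,0,0.01,0,0,0,-1],
    [0,0,0.005,0,0,0,-1],
    [0,0,0,0,0,0,-1],
    [0,0,0,0,0,0,-1]
  ]
}}

```text
clock: 19.8
tool_pos: [0.5338, 0.0173, 0.2114]
orientation: [0.614, 0.751, 0.187, 0.153]
force: [-0.9, 0.1, 0.1]
finger_gap: -0.0001
```

```bash
cat > st.py <<'E'
from plan import *
import cv2,sys
s=arm.get_state();B=frame(O);print("TCP in block",(B.T@(s["tool_pos"]-O)).round(4),"force block",(B.T@s["force"]).round(1))
if len(sys.argv)>1:
    im2,_=arm.camera("scene");im,_=arm.camera("wrist")
    cv2.imwrite(f"pics/{sys.argv[1]}.png",np.hstack([cv2.resize(im2[170:250,255:345,::-1],(540,480),interpolation=cv2.INTER_CUBIC),cv2.resize(im[150:290,240:310,::-1],(240,480))]))
E
python3 st.py p1
```

```text
TCP in block [-0.0009 -0.0008  0.1096] force block [-0.7  0.3  0.5]
```

View pics/p1.png

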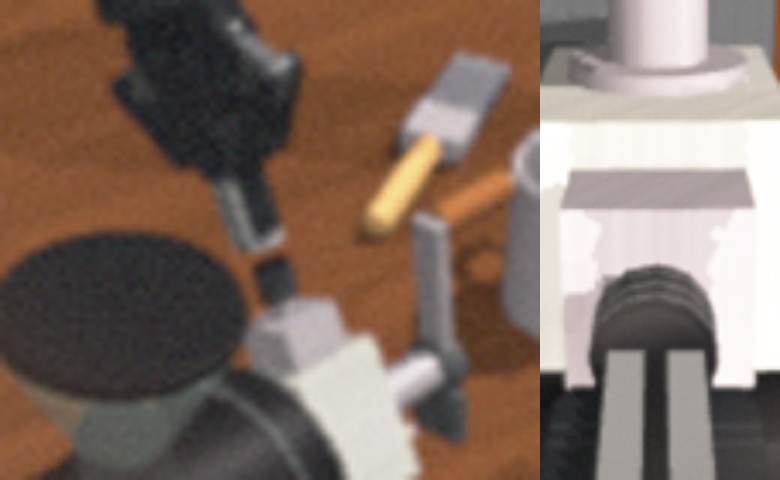

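>>> {"fn": "jog_arm", "kwargs": {
  "steps": [
    [0,0,0.003,0,0,0,-1],
    [0,0,0.003,0,0,0,-1],
    [0,0,0.002,0,0,0,-1],
    [0,0,0,0,0,0,-1]
  ]
}}

```text
clock: 20.3
tool_pos: [0.5373, 0.0177, 0.2036]
orientation: [0.614, 0.751, 0.186, 0.153]
force: [0.2, 0.5, 0.1]
finger_gap: 0.0
```

```bash
python3 st.py
```

```text
TCP in block [-0.0014 -0.0011  0.1011] force block [ 0.3  0.4 -0. ]
```

>>> {"fn": "jog_arm", "kwargs": {
  "steps": [
    [0,0,0.002,0,0,0,-1],
    [0,0,0.002,0,0,0,-1],
    [0,0,0,0,0,0,-1]
  ]
}}

```text
clock: 20.6
tool_pos: [0.5394, 0.0182, 0.2004]
orientation: [0.614, 0.751, 0.186, 0.153]
force: [-0.2, 0.5, 1.2]
finger_gap: 0.0002
```

```bash
python3 st.py
```

```text
TCP in block [-0.001  -0.0011  0.0973] force block [0.5 0.5 1.1]
```

>>> {"fn": "jog_arm", "kwargs": {
  "steps": [
    [0,0,0.002,0,0,0,-1],
    [0,0,0.001,0,0,0,-1],
    [0,0,0,0,0,0,-1]
  ]
}}

```text
clock: 20.9
tool_pos: [0.5406, 0.0184, 0.1977]
orientation: [0.614, 0.751, 0.186, 0.153]
force: [-0.1, -0.3, 2.3]
finger_gap: 0.0001
```

```bash
python3 st.py p2
```

```text
TCP in block [-0.0011 -0.0011  0.0943] force block [ 1.  -0.3  2.1]
```

View pics/p2.png

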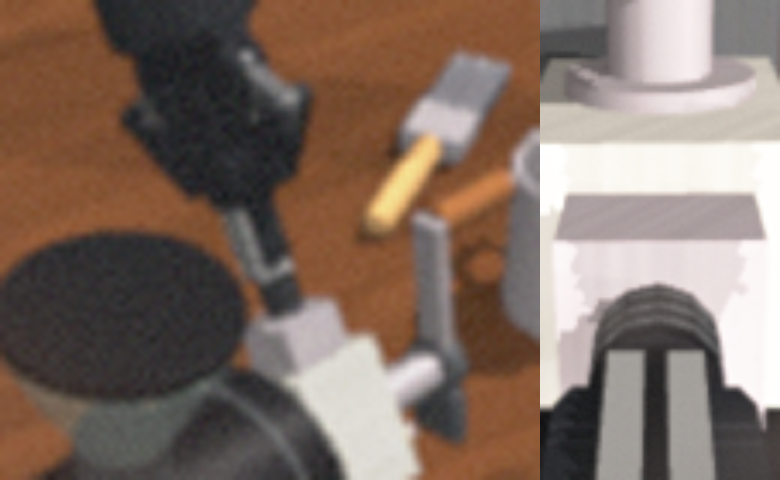

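>>> {"fn": "jog_arm", "kwargs": {
  "steps": [
    [0,0,0.002,0,0,0,-1],
    [0,0,0,0,0,0,-1]
  ]
}}

```text
clock: 21.2
tool_pos: [0.5413, 0.0184, 0.1968]
orientation: [0.614, 0.751, 0.187, 0.153]
force: [-10.3, -1.0, 17.0]
finger_gap: -0.0005
```

```bash
python3 st.py
```

```text
TCP in block [-0.001  -0.0012  0.0932] force block [-1.1  1.1 19.8]
```

>>> {"fn": "jog_arm", "kwargs": {
  "steps": [
    [0,0,0.002,0,0,0,-1],
    [0,0,0,0,0,0,-1]
  ]
}}

```text
clock: 21.4
tool_pos: [0.5416, 0.0184, 0.1965]
orientation: [0.615, 0.751, 0.188, 0.152]
force: [-31.4, -4.0, 44.8]
finger_gap: 0.0004
```

```bash
python3 st.py
```

```text
TCP in block [-0.0009 -0.0013  0.0928] force block [-6.9  2.3 54.4]
```

>>> {"fn": "jog_arm", "kwargs": {
  "steps": [
    [0,0,0.002,0,0,0,-1],
    [0,0,0,0,0,0,-1]
  ]
}}

```text
clock: 21.6
tool_pos: [0.5418, 0.0184, 0.1963]
orientation: [0.615, 0.751, 0.188, 0.152]
force: [-52.4, -7.2, 73.1]
finger_gap: 0.0
```

```bash
python3 st.py p3
```

```text
TCP in block [-0.0008 -0.0014  0.0925] force block [-12.3   3.4  89.3]
```

View pics/p3.png

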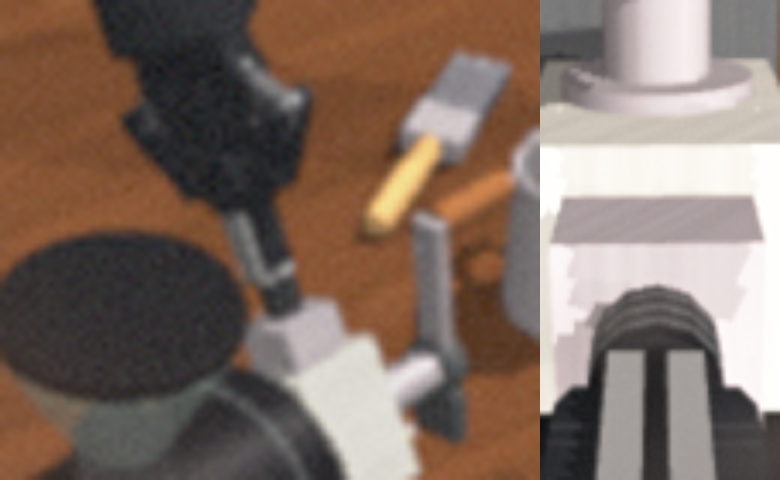

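The pin is hard against the stop at fingertip s ≈ 85 mm, which is the fully-home height. I'll retreat and check.

>>> {"fn": "jog_arm", "kwargs": {
  "steps": [
    [0,0,-0.006,0,0,0,-1],
    [0,0,-0.01,0,0,0,-1],
    [0,0,-0.03,0,0,0,-1],
    [0,0,-0.03,0,0,0,-1],
    [0,0,0,0,0,0,-1],
    [0,0,0,0,0,0,-1],
    [0,0,0,0,0,0,-1]
  ]
}}

```text
clock: 22.4
tool_pos: [0.508, 0.0121, 0.2586]
orientation: [0.614, 0.752, 0.186, 0.152]
force: [-0.5, 0.1, -0.1]
finger_gap: -0.0001
```

```bash
python3 - <<'E'
from plan import *
import cv2
s=arm.get_state();B=frame(O);print("TCP in block",(B.T@(s["tool_pos"]-O)).round(4),s["force"].round(1),s["qvel"].round(3))
p=arm.camera_params("wrist");im,d=arm.camera("wrist");sc,_=arm.camera("scene")
z=cv2.resize(im[150:290,210:340,::-1],None,fx=4.2,fy=4.2,interpolation=cv2.INTER_CUBIC)
cv2.imwrite("pics/f1.png",z);cv2.imwrite("pics/f2.png",cv2.resize(sc[170:250,255:345,::-1],(630,560),interpolation=cv2.INTER_CUBIC))
for q in(.065,.085,.097): print(q,((proj(O+B[:,2]*q,p["mtx"],p["extrinsics"])-[210,150]+.5)*4.2-.5).round(1))
E
```

```text
TCP in block [-0.0019 -0.0008  0.1636] [-0.5  0.1 -0.1] [ 0.003  0.012  0.     0.001  0.003  0.002 -0.005]
0.065 [280.7 244.8]
0.085 [281.2 283.2]
0.097 [281.5 309.5]
```

View pics/f1.png

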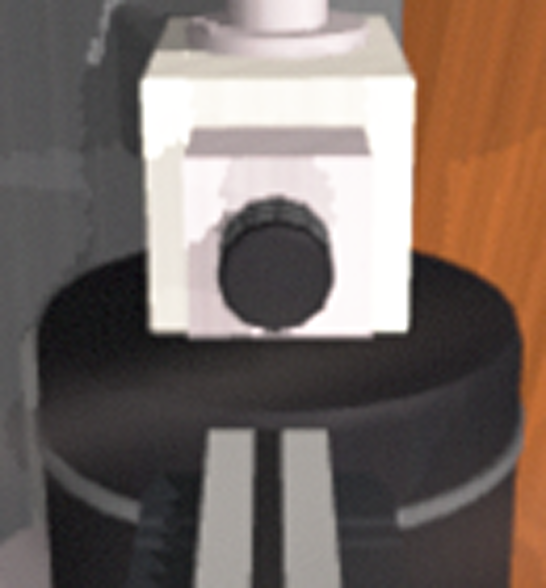

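View pics/f2.png

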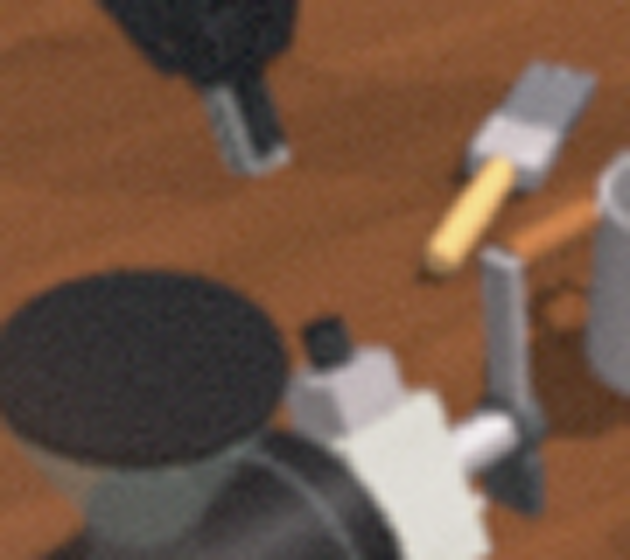

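```bash
python3 - <<'E'
from plan import *
import cv2
B=frame(O);p=arm.camera_params("scene");im,d=arm.camera("scene")
m=(im.max(2)<70).astype(np.uint8)[205:230,292:312]
n,l,st,c=cv2.connectedComponentsWithStats(m)
for i in range(1,n):
    if st[i,4]>8: print("now",st[i]+[292,205,0,0,0],c[i]+[292,205])
b=cv2.imread("pics/s18.png");m=(b.max(2)<70).astype(np.uint8)[205:230,292:312]
n,l,st,c=cv2.connectedComponentsWithStats(m)
for i in range(1,n):
    if st[i,4]>8: print("fallen",st[i]+[292,205,0,0,0],c[i]+[292,205])
for q in(.075,.087,.126): print(q,proj(O+B[:,2]*q,p["mtx"],p["extrinsics"]))
t,_=arm.camera("top");cv2.imwrite("pics/tf.png",t[:,:,::-1])
# bystander drift vs first top picture
t0=load("top0")[0];df=cv2.absdiff(t,t0).max(2)
for nm,(x,y) in dict(tamper=(397,234),cup=(366,195),jar=(351,152),pitcher=(178,236),porta=(185,151),brush=(175,290)).items():
    r=df[y-14:y+14,x-14:x+14];print(nm,"mean diff",r.mean().round(1))
E
```

```text
now [292 215   4  15  44] [293.15909091 222.18181818]
now [299 216   5   6  28] [301.         218.32142857]
fallen [298 213   6   7  31] [300.5483871  215.93548387]
fallen [292 215   4  15  39] [293.         222.15384615]
0.075 [301.54233155 218.71421145]
0.087 [300.25121407 214.97511774]
0.126 [296.00777737 202.68606755]
tamper mean diff 2.2
cup mean diff 2.8
jar mean diff 3.1
pitcher mean diff 6.9
porta mean diff 2.9
brush mean diff 44.6
```

View pics/tf.png

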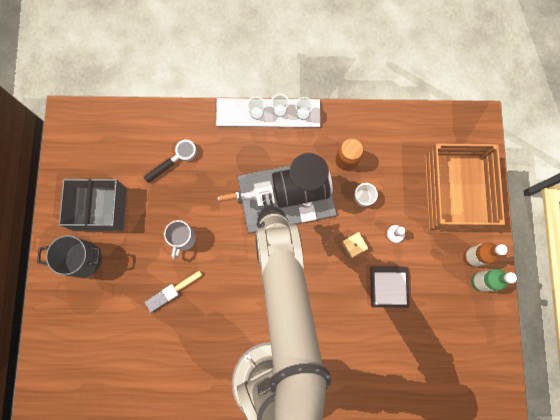

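```bash
python3 -c "
from workcell import arm
print(arm.get_state()['force'],arm.get_state()['clock']);print(arm.finish_job())"
```

```text
[-0.33075336 -0.12197817 -0.14287212] 22.6
the job is handed in; nothing more can be done
None
```

I handed the job in at 22.6 s of the 61 s allowed. My checks say the lock pin is fully home through the spindle, but no verdict was reported.

- **Insertion:** I took the pin from its stand, put it tip first into the slanted bore and let it go about 3 mm above the spindle. The picture then showed it standing with about half its shank out of the bore.
- **Crank:** I pushed the knob towards the robot. The pin fell somewhere between crank angles +0.02 and −0.15 rad.
- **Pushing home:** I pressed the head with the shut fingertips until it stopped hard, with the force going from 20 to 89 N over 0.7 mm. The fingertips were then 84.8 mm up the bore against 85 mm expected with the head home. After backing off, the scene camera put the head within about 1 mm of that position.
- **Bystanders:** None of them looked moved in the final top picture, and the force on the tool was about zero. The brush and pitcher differed more from the first picture; I put that down to the arm's shadow, since both looked to be in the same place.

**Not confirmed or disagreed:**
- I never saw the plunger's 8 to 15 N step. It read only 1 to 2 N before the hard stop, so it was either passed between readings or never showed.
- The wrist and scene views put the fallen pin's head about 3 to 9 mm off the block, less than the 10 to 14 mm stated.
- The last push reached 89 N along the bore, under the 120 N wrist limit but more than was needed.
- One check script failed because it opened the robot twice. I fixed it and ran it again; it moved nothing.

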